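# Move a mixed row of sample vials to the drain rack in order of size

## Robot

A 6-joint arm with a two-finger parallel gripper is mounted at the origin on the work surface. World frame = base frame: x ahead of the robot, y to its left, z up, the work surface at z = 0. Lengths are in mm, angles in rad, forces in N, time in s.
With the tool pointing down it reaches from about 350 to 975 mm from the base axis. Payload 4.9 kg.
Tool frame: the origin (TCP) lies midway between the tips of the shut fingers; the grasp point (between the pads) lies 19 mm behind it; y points along the fingers, z is the direction in which the jaws open and shut, and the axes are right-handed (so a half turn about y gives the same grasp; the last joint's range is limited). The gripper opens to 85 mm and grips with 20 to 120 N. Pads are 22 mm wide; open, the fingers measure 114 mm over their backs; the gripper's body (76 mm by 85 mm) begins 54 mm behind the grasp point. The pads swing forward as they close: fully open they stand 13 mm farther back than shut.
Start: joints at [-1.439, 0.053, 1.613, -0, 1.476, -0.119], TCP at [155.108, -605.428, 231.304] pointing down, gripper open.
Joint ranges: [-3.01, 3.01], [-1.01, 2.22], [0.06, 2.58], [-1.02, 4.17], [0.09, 2.62], [-3.14, 3.14]. Speed limits (rad/s): [2.57, 2.57, 3.14, 3.14, 3.14, 3.14].

## Interface

Orientations are given as a 3x3 rotation matrix whose columns are the frame's x, y, z axes.
In Python, from cell import readout, optics, workorder gives the robot as it stands.
- The arm moves only by the tool step_arm, never from a script. Its argument "commands" is a list that holds one entry, the list of rows, each a list of 7 numbers: the shift along the tool's x, y, z in units of 200 mm (1.0 is 200 mm), then the turn, a rotation vector about the tool's x, y, z in units of 180 degrees (1.0 is 180 degrees), then the opening, from 0 (shut) to 1 (fully open). A call has 1 to 12 rows; each row is the pose to reach, as a shift and turn from the pose commanded when the call began, along the tool's axes at that moment, turning the shorter way round; what a row does not reach only later rows make up. A row lasts 1/10 s, in which the tool goes at most 50 mm and 8.59 degrees, less where a joint would pass 70% of its speed; a pose out of reach is approached as far as the arm can. A call with a number of a shift or a turn outside -1 to 1 is refused whole. A call with a gripper value outside its range is refused whole. The fingers move at their own pace and stop on an object; the grip force is fixed at half the most. Time passes only in rows, so rows that repeat a pose let the fingers close. It gives the time, the measured TCP pose, the force and the opening at its end, in the units of the state.
- readout.read_state(): the state, without advancing time (a new reading comes with each control period).
- optics.snapshot(name): name is "scene" or "top"; returns a dict with "image" (400x640x3 uint8, red, green, blue), "range_z" (400x640 float32, mm along the optical axis (not along the pixel's ray), 0 where there is no reading), "vfov" (degrees; the focal length in pixels is half the picture's height over the tangent of half this angle, whatever the lens; pixels are square), "cx", "cy" (the principal point, pixels), "R" (3x3) and "t" (3): a world point X has camera coordinates R X + t. Camera axes: x right, y down, z forward; pixel columns grow to the right and rows downward; lengths in mm; the calibration is good to about 2 mm. A picture is of the moment at which its call begins.
- workorder.sign_off(): hands the job in, once; it reports no verdict.
The state is a dict: "t": time; "q": joint angles; "joint_velocities": joint speeds; "effort": joint torques, N m; "position": TCP position; "orientation": TCP orientation; "ft_force": force on the tool from outside, world axes, zero at the start; "ft_torque": the same for the moment, N m; "finger_gap": opening from 0.0 (shut) to 1.0 (fully open).
Only numpy, scipy, OpenCV 4.12 (cv2) and the standard library are available. Lean on these libraries where they do the work, as an engineer would, in place of code of your own. Each camera call takes 0.05 s, during which the arm holds its last target. There are 200 camera calls.

## Task

First slide the drip tray by its fin into the low slot beneath the drain rack until it is fully home against the stop at the back, while all the vials still stand in the transport rack. Then move the four glass vials one by one into the drain rack, one to a bay, in order of size: the tallest in the bay next to the post with the ball on top, the shortest at the far end. Leave them standing upright, set each down gently rather than letting it drop or tip over, and do not disturb the beaker or the mortar.

Things in the scene. Friction and masses are not known exactly. Their poses are not given: they have to be found in the camera images.
- vial_1: amber sample vial with a white screw cap, a straight upright cylinder of one diameter all the way up (cap included), the tallest and widest of the four: 38 mm in diameter, 120 mm tall. Origin at the centre of its underside, z up. At the start it stands in one of the four bays of the transport rack, any bay.
- vial_2: amber sample vial with a white screw cap, a straight upright cylinder of one diameter all the way up (cap included), the second tallest of the four: 34 mm in diameter, 100 mm tall. Origin at the centre of its underside, z up. At the start it stands in one of the four bays of the transport rack, any bay.
- vial_3: amber sample vial with a white screw cap, a straight upright cylinder of one diameter all the way up (cap included), the third tallest of the four: 30 mm in diameter, 82 mm tall. Origin at the centre of its underside, z up. At the start it stands in one of the four bays of the transport rack, any bay.
- vial_4: amber sample vial with a white screw cap, a straight upright cylinder of one diameter all the way up (cap included), the shortest and narrowest of the four: 26 mm in diameter, 64 mm tall. Origin at the centre of its underside, z up. At the start it stands in one of the four bays of the transport rack, any bay.
- transport_rack: low wooden rack, fixed, 62 mm deep (x), 236 mm long (y, along the row), 24 mm high; holds the vials at the start. Origin: centre of its underside. Four open square bays, 54 mm inside, centred at x = 0, y = -87, -29, 29, 87 mm; floor 6 mm above the bench; rails and partitions 4 mm thick, top 24 mm above it.
- drain_rack: aluminium rack, fixed, 236 mm long. Origin: bench level under its centre; y along the row, front is -x (robot side). Four square bays, 54 mm inside, at x = 0, y = -87, -29, 29, 87 mm; floor 30 mm above the bench, 4 mm rails and partitions end at 48 mm; outer faces x = -31, 31 mm. Slot beneath: open in front, 24 mm high, y -110 to 110 mm, stop face at the back at x = 31 mm.
- grip_post: carrying post at one end (left or right) of the drain rack, fixed: thin steel rod with a white ball, 79 mm high, on a flat foot. Origin: centre of its underside, in line with the row, 135 mm from the rack's centre; the bay centres are 48, 106, 164 and 222 mm from it. The rack's other end has only a flat 8 mm foot.
- drip_tray: loose shallow steel tray, 0.25 kg. Origin: underside centre of its pan, 60 mm (x) by 196 mm (y), 14 mm high. On the front (-x) a 4 mm tongue carries an upright white fin centred at x = -60, y = 0 mm: 26 mm long (x), 10 mm thick (y), top at 45 mm. Lies before the racks, fin towards the robot; slides easily. Home: origin and x axis as the drain rack's (1 mm short of the stop).
- beaker: bystander: glass beaker 68 mm in diameter, 85 mm tall, beyond the racks. Origin at the centre of its underside.
- mortar: bystander: white ceramic bowl 90 mm in diameter, 50 mm tall, on the left side of the work area. Origin at the centre of its underside.
There are look-alikes about, which are no part of the job. What is shaped like the vial_3 but blue is not meant.

How it is judged:
By the outcome, as a careful person would: the job done as asked, in the order asked, and still so for the second after the job is handed in, with the robot touching nothing.
It also fails if it takes over 112 s, if anything falls off the work surface, if the arm or the gripper's body presses on something with over 40 N, if the wrist force passes 120 N, or if a joint passes its speed limit or range.

## Working session

There is one attempt and no reset: what is moved stays moved. The work goes in short steps, Python scripts to look and compute and a tool call to move; the robot and the scene stay as the last step left them, time stands still between calls to the robot, and variables do not carry over. Pictures are saved under pics/ and viewed, about 12 in all and at most 16, crops included, and the job is handed in when it is done.

Besides the shell and the picture viewer there is one more tool, called after "Emit:" by a JSON object that holds its "name" and its "arguments". step_arm: Moves the arm, as the interface text tells. Its arguments: {"type":"object","properties":{"commands":{"type":"array"}},"required":["commands"]}

```bash
ls; mkdir -p pics
python3 - <<'E'
from cell import readout, optics
import cv2, numpy as np
s=readout.read_state(); print(s['t'],s['position'],np.round(s['orientation'],3),s['finger_gap'],s['ft_force'])
for n in ("scene","top"):
    d=optics.snapshot(n); cv2.imwrite(f"pics/{n}0.png",d['image'][:,:,::-1]); np.savez(f"{n}0.npz",**d)
    print(n,d['vfov'],d['cx'],d['cy'],np.round(d['R'],3).tolist(),d['t'], 'cam',-d['R'].T@d['t'])
E
```

```text
pics
0.0 [ 155.00517921 -604.83401926  230.04372745] [[-0.969 -0.     0.248]
 [-0.248  0.002 -0.969]
 [-0.    -1.    -0.002]] 1.0002689306778243 [ 0.05722093 -0.06556473 -0.21240774]
scene 56.38316711202874 319.7756251274782 194.0409062740528 [[-0.298, 0.955, 0.006], [0.692, 0.22, -0.687], [-0.657, -0.201, -0.726]] [ 140.53796455 -392.52183207 1266.06718683] cam [1145.77468788  206.59479884  649.05268154]
top 51.791541872573994 310.35039919015145 203.26822360640435 [[0.006, -1.0, 0.016], [-0.996, -0.008, -0.094], [0.094, -0.015, -0.995]] [ 49.29536707 612.57517099 890.71341637] cam [525.51729934  67.68362738 943.55670636]
```

View pics/scene0.png

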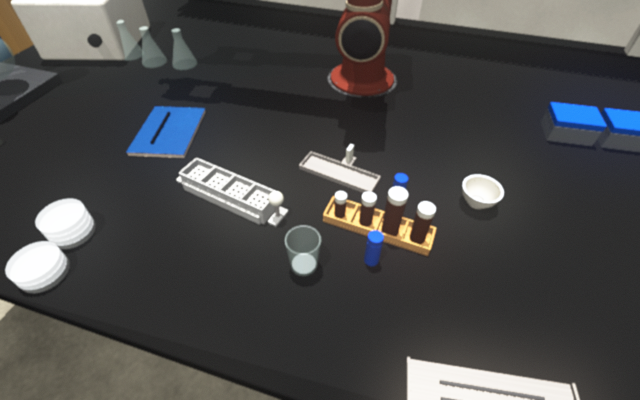

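View pics/top0.png

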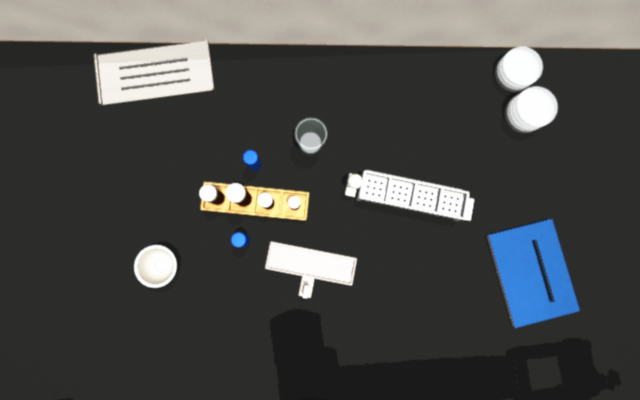

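The top view shows the drain rack at (415,195) with its ball post at the left end (355,182), and the transport rack at (255,200). The tray is at (310,263) with its fin at (307,287), the beaker at (311,136), and the mortar at (156,266). The look-alikes are blue vials at (250,158) and (238,240). The vials have white caps at (208,193), (236,193), (266,200) and (294,203).

```bash
cat > h.py <<'E'
import numpy as np, cv2
from cell import readout, optics
def cloud(d):
    h,w=d['range_z'].shape; f=h/2/np.tan(np.radians(float(d['vfov']))/2)
    v,u=np.mgrid[:h,:w]; z=d['range_z'].astype(float)
    c=np.stack([(u-d['cx'])/f*z,(v-d['cy'])/f*z,z],-1)
    return (c-d['t'])@d['R']      # world points
def cast(d,u,v,zw):
    f=200/np.tan(np.radians(float(d['vfov']))/2)
    r=d['R'].T@np.array([(u-d['cx'])/f,(v-d['cy'])/f,1]); o=-d['R'].T@d['t']
    return o+r*(zw-o[2])/r[2]
def comps(P,m,minn=15):
    n,l,st,_=cv2.connectedComponentsWithStats(m.astype(np.uint8))
    for i in range(1,n):
        if st[i,4]>=minn:
            p=P[l==i]; r=cv2.minAreaRect(p[:,:2].astype(np.float32))
            yield i,st[i],p,r
E
python3 - <<'E'
from h import *
d=np.load('top0.npz'); P=cloud(d); z=P[...,2]; v=d['range_z']>0
print('table z',np.median(z[v&(abs(z)<20)]))
reg=v&(P[...,0]>350)&(P[...,0]<800)&(abs(P[...,1])<480)
for lo,hi in ((5,18),(20,28),(42,52),(36,50),(56,74),(76,92),(92,108),(110,130)):
    print('--z',lo,hi)
    for i,s,p,r in comps(P,reg&(z>lo)&(z<hi)):
        print(s.tolist(),'med',np.round(np.median(p,0),1),'max',round(p[:,2].max(),1),'rect',np.round(r[0],1),np.round(r[1],1),round(r[2],1))
E
```

```text
table z 0.7886746168576488
--z 5 18
[512, 125, 20, 8, 42] med [ 789.9 -431.7   11.8] max 17.9 rect [ 790.5 -437.6] [46.6  7.4] 74.1
[300, 131, 22, 17, 163] med [766.4  53.1   6.6] max 18.0 rect [763.8  54.8] [35.8 47.1] 13.1
[204, 185, 24, 26, 204] med [611.1 258.7   7.1] max 17.9 rect [626.2 266.7] [51.4 53.2] 84.4
[345, 184, 11, 13, 85] med [642.9 -37.1   8.5] max 13.1 rect [644.9 -38.8] [21.9 25.2] 78.4
[247, 189, 8, 11, 46] med [639.  186.7   7. ] max 17.6 rect [636.6 185.5] [24.9 15.5] 29.8
[255, 190, 26, 26, 308] med [611.5 143.3   7.2] max 17.9 rect [615.4 150.2] [52.9 53.3] 84.5
[281, 192, 26, 26, 376] med [605.4  92.8   7.1] max 17.6 rect [609.8  91.9] [54.  53.3] 84.8
[465, 199, 9, 22, 117] med [ 603.6 -310.1    9.3] max 13.4 rect [ 603.5 -310. ] [14.5 49.9] 80.2
[229, 201, 25, 12, 145] med [604.4 212.9   7.1] max 17.2 rect [605.3 210.3] [25.3 52.7] 1.3
[487, 221, 63, 103, 4321] med [ 466.3 -424.6   14.6] max 18.0 rect [ 458.8 -439.5] [213.4 134.1] 14.0
[266, 242, 91, 43, 430] med [473.1  53.2  13.6] max 18.0 rect [475.7  52. ] [196.1  66.4] 79.4
[284, 253, 7, 12, 16] med [
[... 3153 characters left out ...]
657.2 -41.3] [21.1 21.4] 44.1
[209, 190, 10, 13, 25] med [613.8 251.1  83.3] max 91.4 rect [618.1 254.4] [10.6 30.1] 58.0
[238, 192, 10, 13, 19] med [610.4 191.   85.5] max 91.9 rect [614.6 193.7] [ 9.4 31.5] 53.4
[258, 193, 15, 15, 166] med [612.6 149.1  88.2] max 92.0 rect [613.2 149.5] [29. 28.] 28.1
[232, 233, 14, 14, 160] med [530.3 204.   82.3] max 85.9 rect [530.4 203.3] [27.1 27.3] 0.3
--z 92 108
[200, 185, 18, 17, 203] med [622.2 263.4 106.1] max 107.8 rect [624.4 264.6] [32.9 32. ] 57.6
[235, 190, 12, 14, 26] med [612.2 190.3 100.5] max 107.6 rect [614.4 195.3] [11.3 33.7] 48.8
--z 110 130
[226, 184, 20, 19, 299] med [622.2 204.6 126.3] max 129.6 rect [622.5 205.3] [36.5 36.3] 88.2
```

```bash
cat >> h.py <<'E'
def row(cmd,tgt):
    "cmd,tgt=(X,Y,Z,psi deg of tool z); tool y is down"
    dX,dY,dZ,dp=np.subtract(tgt,cmd); a=np.radians(cmd[3]); c,s=np.cos(a),np.sin(a)
    return np.round([(s*dX-c*dY)/200,-dZ/200,(c*dX+s*dY)/200,0,-dp/180,0],4).tolist()
def show():
    s=readout.read_state(); z=s['orientation'][:,2]
    print(round(s['t'],2),'tcp',np.round(s['position'],1),'psi',round(np.degrees(np.arctan2(z[1],z[0])),2),'down',np.round(s['orientation'][:,1],3),'F',np.round(s['ft_force'],1),'gap',round(s['finger_gap'],3),'q',np.round(s['q'],2))
E
python3 - <<'E'
from h import *
d=np.load('scene0.npz'); im=d['image'][110:280,270:470,::-1]; cv2.imwrite('pics/crop.png',cv2.resize(im,None,fx=4,fy=3.5,interpolation=cv2.INTER_CUBIC))
show();show()
c=(155.1,-605.4,231.3,-75.6)
print(row(c,(430,-250,200,-101))); print(row((430,-250,200,-101.),(420.4,62.6,110,-101.2)))
E
```

```text
0.1 tcp [ 155.1 -604.9  230.2] psi -75.63 down [-0.     0.002 -1.   ] F [-0.4  0.3  0.6] gap 0.998 q [-1.44  0.05  1.61  0.    1.48 -0.12]
0.1 tcp [ 155.1 -604.9  230.2] psi -75.63 down [-0.     0.002 -1.   ] F [-0.4  0.3  0.6] gap 0.998 q [-1.44  0.05  1.61  0.    1.48 -0.12]
[-1.7732, 0.1565, -1.3793, 0.0, 0.1411, 0.0]
[0.3454, 0.45, -1.5251, 0.0, 0.0011, 0.0]
```

View pics/crop.png

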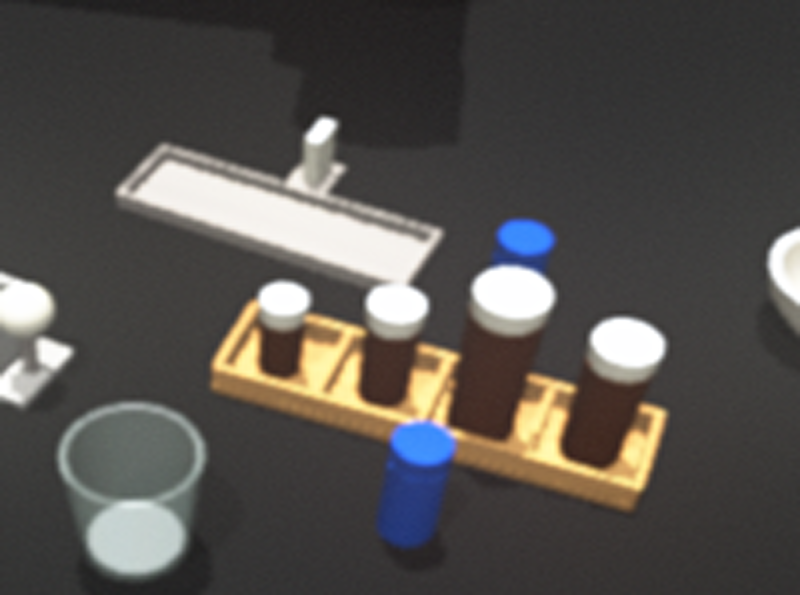

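Things that could be mistaken in the top view:
- Amber, wanted: vial_2 (208,193), vial_1 (236,193), vial_3 (266,200), vial_4 (294,203). Their measured heights match.
- Blue, to be left alone: (250,158) and (238,240).
- There is only one tray and fin, at (307,287).

The crop confirms four amber, white-capped vials in the wooden rack, and one white fin on the tray.

Emit:
{"name": "step_arm", "arguments": {"commands": [[[-0.95, 0.08, -0.7, 0, 0.07, 0, 1], [-0.95, 0.08, -0.7, 0, 0.07, 0, 1], [-0.95, 0.08, -0.7, 0, 0.07, 0, 1], [-0.95, 0.08, -0.7, 0, 0.07, 0, 1], [-0.95, 0.08, -0.7, 0, 0.07, 0, 1], [-0.95, 0.08, -0.7, 0, 0.07, 0, 1], [-0.95, 0.08, -0.7, 0, 0.07, 0, 1]]]}}

```text
t: 0.8
position: [304.7, -422.1, 215.0]
orientation: [[-0.999, -0.001, 0.033], [-0.033, 0.0, -0.999], [0.001, -1.0, -0.0]]
ft_force: [-0.5, -0.2, 0.8]
finger_gap: 1.002
```

Run:
```python
from h import *
show(); s=readout.read_state(); p=s['position']; c=(p[0],p[1],p[2],-88.2)
print(row(c,(420,-240,190,-101))); print(row((420,-240,190,-101.),(420,-40,150,-101))); print(row((420,-40,150,-101.),(420.4,62.6,100,-101.2)))
```

```text
0.8 tcp [ 304.7 -422.1  215. ] psi -88.13 down [-0.001  0.    -1.   ] F [-0.5 -0.2  0.8] gap 1.002 q [-1.09 -0.19  1.87 -0.    1.46  0.45]
[-0.605, 0.1248, -0.8918, 0.0, 0.0711, 0.0]
[0.1908, 0.2, -0.9816, 0.0, -0.0, 0.0]
[0.0959, 0.25, -0.504, 0.0, 0.0011, 0.0]
```

Emit:
{"name": "step_arm", "arguments": {"commands": [[[-0.605, 0.125, -0.892, 0, 0.0711, 0, 1], [-0.605, 0.125, -0.892, 0, 0.0711, 0, 1], [-0.605, 0.125, -0.892, 0, 0.0711, 0, 1], [-0.605, 0.125, -0.892, 0, 0.0711, 0, 1], [-0.605, 0.125, -0.892, 0, 0.0711, 0, 1], [-0.605, 0.125, -0.892, 0, 0.0711, 0, 1]]]}}

```text
t: 1.4
position: [420.3, -239.7, 189.7]
orientation: [[-0.982, -0.001, -0.189], [0.189, 0.001, -0.982], [0.001, -1.0, -0.001]]
ft_force: [0.9, -0.4, 0.3]
finger_gap: 0.996
```

Emit:
{"name": "step_arm", "arguments": {"commands": [[[0.191, 0.2, -0.982, 0, 0, 0, 1], [0.191, 0.2, -0.982, 0, 0, 0, 1], [0.191, 0.2, -0.982, 0, 0, 0, 1], [0.191, 0.2, -0.982, 0, 0, 0, 1], [0.191, 0.2, -0.982, 0, 0, 0, 1], [0.191, 0.2, -0.982, 0, 0, 0, 1]]]}}

```text
t: 2.0
position: [420.0, -41.2, 150.3]
orientation: [[-0.982, -0.0, -0.191], [0.191, -0.001, -0.982], [-0.0, -1.0, 0.001]]
ft_force: [-0.0, -0.6, 0.4]
finger_gap: 1.002
```

Emit:
{"name": "step_arm", "arguments": {"commands": [[[0.096, 0.25, -0.504, 0, 0, 0, 0.6], [0.096, 0.25, -0.504, 0, 0, 0, 0.6], [0.096, 0.25, -0.504, 0, 0, 0, 0.6], [0.096, 0.25, -0.504, 0, 0, 0, 0.6], [0.096, 0.25, -0.504, 0, 0, 0, 0.6]]]}}

```text
t: 2.5
position: [421.5, 60.1, 101.1]
orientation: [[-0.981, 0.001, -0.194], [0.194, -0.001, -0.981], [-0.001, -1.0, 0.001]]
ft_force: [0.9, -1.0, 0.1]
finger_gap: 0.6
```

Run:
```python
from h import *
show()
d=optics.snapshot("top"); np.savez('top1.npz',**d); P=cloud(d)
d2=optics.snapshot("scene"); f=200/np.tan(np.radians(d2['vfov'])/2)
cv2.imwrite('pics/s1.png',cv2.resize(d2['image'][80:220,260:460,::-1],None,fx=4,fy=4))
```

```text
2.5 tcp [421.5  60.1 101.1] psi -101.16 down [ 0.001 -0.001 -1.   ] F [ 0.9 -1.   0.1] gap 0.6 q [-0.03 -0.34  2.19 -0.    1.29  1.73]
```

View pics/s1.png

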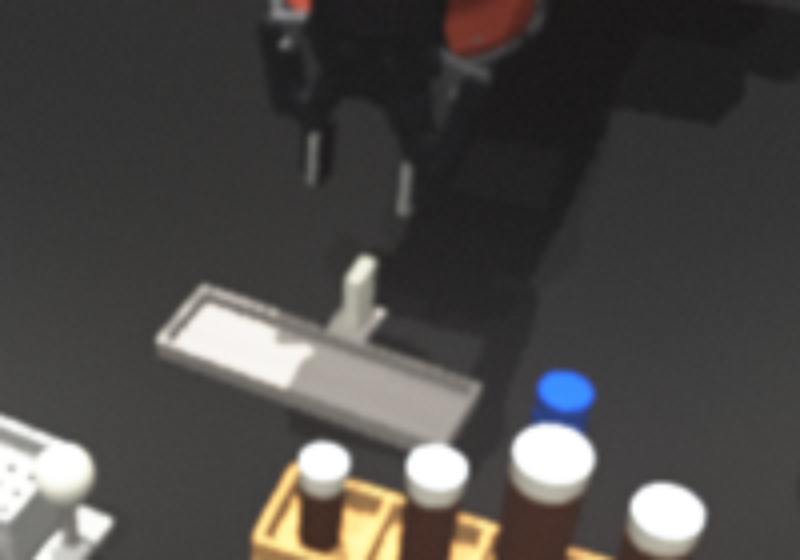

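The fingers straddle the fin at (360,285) in the crop, so I go down and grip it.

Emit:
{"name": "step_arm", "arguments": {"commands": [[[0, 0.15, -0.01, 0, 0, 0, 0.6], [0, 0.3, -0.01, 0, 0, 0, 0.6], [0, 0.37, -0.01, 0, 0, 0, 0.6], [0, 0.42, -0.01, 0, 0, 0, 0.6], [0, 0.43, -0.01, 0, 0, 0, 0.6], [0, 0.43, -0.01, 0, 0, 0, 0.3], [0, 0.43, -0.01, 0, 0, 0, 0], [0, 0.43, -0.01, 0, 0, 0, 0], [0, 0.43, -0.01, 0, 0, 0, 0], [0, 0.43, -0.01, 0, 0, 0, 0]]]}}

```text
t: 3.6
position: [421.9, 63.9, 15.6]
orientation: [[-0.982, 0.002, -0.191], [0.191, -0.0, -0.982], [-0.002, -1.0, -0.0]]
ft_force: [-0.9, -0.5, 6.5]
finger_gap: 0.106
```

Run:
```python
from h import *
show(); p=readout.read_state()['position']
c=(*p,-101.16); a=np.radians(-11.3); ex=np.array([np.cos(a),np.sin(a)]); ey=np.array([-ex[1],ex[0]]); o=np.array([630.7,-173.7])
print('fin in rack',ex@(p[:2]-o),ey@(p[:2]-o))
for x in (-170,-120,-60): 
    t=o+ex*x; print(t,row(c,(*t,p[2],-101.3)))
```

```text
3.6 tcp [421.9  63.9  15.6] psi -101.02 down [ 0.002 -0.    -1.   ] F [-0.9 -0.5  6.5] gap 0.106 q [-0.02 -0.19  2.23 -0.    1.1   1.74]
fin in rack -251.27795533942302 192.1121735449286
[ 463.99550805 -140.38915548] [-0.404, -0.0, 0.9616, 0.0, 0.0008, 0.0]
[ 513.02624097 -150.18646269] [-0.654, -0.0, 0.9622, 0.0, 0.0008, 0.0]
[ 571.86312049 -161.94323135] [-0.954, -0.0, 0.9629, 0.0, 0.0008, 0.0]
```

Emit:
{"name": "step_arm", "arguments": {"commands": [[[-0.01, 0, 0.04, 0, 0, 0, 0], [-0.05, 0, 0.12, 0, 0, 0, 0], [-0.1, 0, 0.23, 0, 0, 0, 0], [-0.15, 0, 0.36, 0, 0, 0, 0], [-0.2, 0, 0.5, 0, 0, 0, 0], [-0.25, 0, 0.64, 0, 0, 0, 0], [-0.28, 0, 0.77, 0, 0, 0, 0], [-0.3, 0, 0.87, 0, 0, 0, 0], [-0.3, 0, 0.93, 0, 0, 0, 0], [-0.3, 0, 0.962, 0, 0, 0, 0], [-0.3, 0, 0.962, 0, 0, 0, 0]]]}}

```text
t: 4.7
position: [444.0, -137.5, 15.6]
orientation: [[-0.981, 0.003, -0.192], [0.192, -0.002, -0.981], [-0.003, -1.0, 0.001]]
ft_force: [0.3, -1.8, 5.8]
finger_gap: 0.106
```

Run:
```python
from h import *
show(); p=readout.read_state()['position']
d=optics.snapshot("top"); P=cloud(d); z=P[...,2]; cv2.imwrite('pics/t2.png',cv2.resize(d['image'][120:320,240:500,::-1],None,fx=3,fy=3))
a=np.radians(-11.3); ex=np.array([np.cos(a),np.sin(a)]); ey=np.array([-ex[1],ex[0]]); o=np.array([630.7,-173.7])
print('tcp in rack',ex@(p[:2]-o),ey@(p[:2]-o))
x=(P[...,:2]-o)@ex; m=(d['range_z']>0)&(z>4)&(z<17)&(x<-60)&(x>-200)&(abs(P[...,1]+140)<150)
for i,s,q,r in comps(P,m):
    print(s.tolist(),r,(q[:,:2]-o)@ex@np.ones(len(q))/len(q),'x max',np.percentile((q[:,:2]-o)@ex,[1,99]),'y',np.percentile((q[:,:2]-o)@ey,[1,99]))
```

```text
4.7 tcp [ 444.  -137.5   15.6] psi -101.06 down [ 0.003 -0.002 -1.   ] F [ 0.3 -1.8  5.8] gap 0.106 q [-0.46 -0.09  2.14 -0.    1.09  1.3 ]
tcp in rack -190.14119961294216 -1.0903283318596129
[355, 232, 76, 42, 754] ((498.0228271484375, -131.46615600585938), (167.13809204101562, 77.4609375), 77.26589965820312) -130.23768493107988 x max [-174.07318763 -101.82196798] y [-61.66389693  97.74453507]
[389, 246, 10, 8, 21] ((510.2670593261719, -135.11309814453125), (7.882900238037109, 24.333227157592773), 32.89130783081055) -125.55906960828273 x max [-134.93532144 -116.61451052] y [ 5.02976941 21.63931435]
[424, 247, 21, 24, 161] ((492.5171203613281, -226.45266723632812), (39.27729034423828, 47.941097259521484), 78.12556457519531) -122.00335789105857 x max [-148.34364472 -101.64552815] y [-98.3566962  -60.35212737]
```

View pics/t2.png

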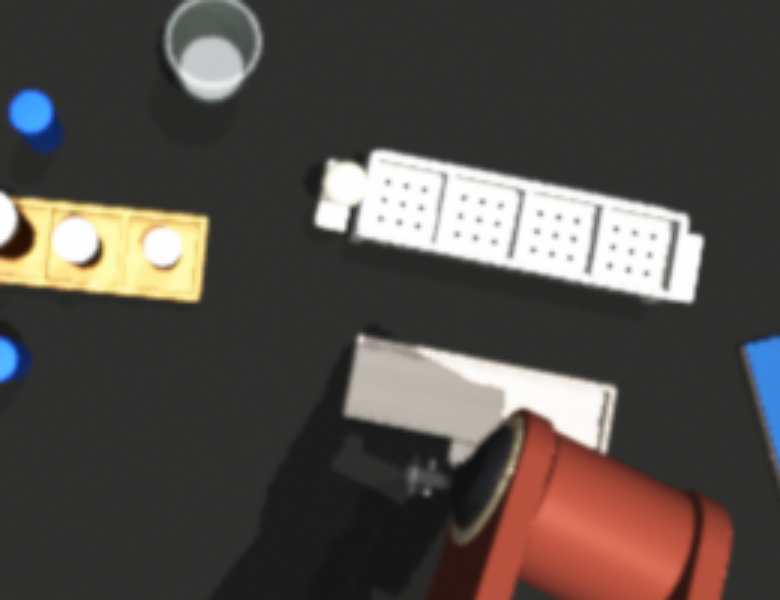

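The tray is square in front of the rack and centred (y from -98 to 98), with its leading edge about 132 mm short of home.

Emit:
{"name": "step_arm", "arguments": {"commands": [[[-0.02, 0, 0, 0, 0, 0, 0], [-0.07, 0, 0, 0, 0, 0, 0], [-0.14, 0, 0, 0, 0, 0, 0], [-0.22, 0, 0, 0, 0, 0, 0], [-0.3, 0, 0, 0, 0, 0, 0], [-0.38, 0, 0, 0, 0, 0, 0], [-0.46, 0, 0, 0, 0, 0, 0], [-0.53, 0, 0, 0, 0, 0, 0], [-0.58, 0, 0, 0, 0, 0, 0], [-0.61, 0, 0, 0, 0, 0, 0], [-0.63, 0, 0, 0, 0, 0, 0], [-0.63, 0, 0, 0, 0, 0, 0]]]}}

```text
t: 5.95
position: [567.1, -160.4, 15.6]
orientation: [[-0.982, 0.0, -0.191], [0.191, -0.0, -0.982], [-0.0, -1.0, 0.0]]
ft_force: [-3.1, 0.8, 7.8]
finger_gap: 0.107
```

Emit:
{"name": "step_arm", "arguments": {"commands": [[[-0.01, 0, 0, 0, 0, 0, 0], [-0.015, 0, 0, 0, 0, 0, 0], [-0.02, 0, 0, 0, 0, 0, 0], [-0.024, 0, 0, 0, 0, 0, 0], [-0.028, 0, 0, 0, 0, 0, 0]]]}}

```text
t: 6.45
position: [571.5, -161.2, 15.7]
orientation: [[-0.982, -0.002, -0.191], [0.191, 0.0, -0.982], [0.002, -1.0, 0.0]]
ft_force: [-6.6, 0.7, 10.9]
finger_gap: 0.108
```

Run:
```python
from h import *
show(); p=readout.read_state()['position']
a=np.radians(-11.3); ex=np.array([np.cos(a),np.sin(a)]); ey=np.array([-ex[1],ex[0]]); o=np.array([630.7,-173.7])
print('tcp in rack',ex@(p[:2]-o),ey@(p[:2]-o))
```

```text
6.45 tcp [ 571.5 -161.2   15.7] psi -100.99 down [-0.002  0.    -1.   ] F [-6.6  0.7 10.9] gap 0.108 q [-0.4   0.21  1.83 -0.    1.11  1.36]
tcp in rack -60.49917441169604 0.6118292920630704
```

Emit:
{"name": "step_arm", "arguments": {"commands": [[[-0.005, 0, 0, 0, 0, 0, 0], [-0.01, 0, 0, 0, 0, 0, 0], [-0.01, 0, 0, 0, 0, 0, 0], [-0.01, 0, 0, 0, 0, 0, 0]]]}}

```text
t: 6.85
position: [573.7, -161.7, 15.7]
orientation: [[-0.982, -0.001, -0.191], [0.191, 0.0, -0.982], [0.001, -1.0, 0.0]]
ft_force: [-5.9, 1.5, 11.0]
finger_gap: 0.106
```

Emit:
{"name": "step_arm", "arguments": {"commands": [[[-0.005, 0, 0, 0, 0, 0, 0], [-0.01, 0, 0, 0, 0, 0, 0], [-0.01, 0, 0, 0, 0, 0, 0], [-0.01, 0, 0, 0, 0, 0, 0]]]}}

```text
t: 7.25
position: [574.5, -161.7, 15.6]
orientation: [[-0.982, -0.005, -0.191], [0.191, 0.001, -0.982], [0.005, -1.0, -0.0]]
ft_force: [-11.9, 3.0, 15.1]
finger_gap: 0.107
```

Emit:
{"name": "step_arm", "arguments": {"commands": [[[-0.005, 0, 0, 0, 0, 0, 0], [-0.01, 0, 0, 0, 0, 0, 0], [-0.01, 0, 0, 0, 0, 0, 0], [-0.01, 0, 0, 0, 0, 0, 0]]]}}

```text
t: 7.65
position: [574.6, -161.5, 15.6]
orientation: [[-0.982, -0.009, -0.191], [0.191, 0.002, -0.982], [0.01, -1.0, -0.001]]
ft_force: [-17.8, 4.7, 20.0]
finger_gap: 0.105
```

Run:
```python
from h import *
show(); p=readout.read_state()['position']
a=np.radians(-11.3); ex=np.array([np.cos(a),np.sin(a)]); ey=np.array([-ex[1],ex[0]]); o=np.array([630.7,-173.7])
print('tcp in rack',ex@(p[:2]-o),ey@(p[:2]-o))
d=optics.snapshot("scene"); np.savez('s3.npz',**d)
cv2.imwrite('pics/s3.png',cv2.resize(d['image'][90:240,150:350,::-1],None,fx=4,fy=4))
```

```text
7.65 tcp [ 574.6 -161.5   15.6] psi -101.02 down [-0.009  0.002 -1.   ] F [-17.8   4.7  20. ] gap 0.105 q [-0.4   0.22  1.82 -0.    1.12  1.37]
tcp in rack -57.37085797860324 0.9328060198811075
```

View pics/s3.png

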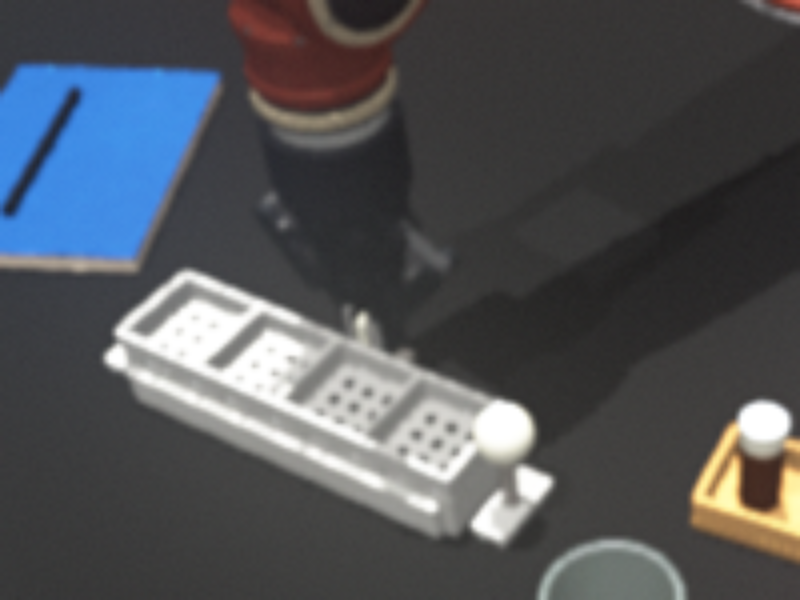

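The tray has stopped against the back: force rises with no motion, at the predicted 58 mm. I ease the force off, open and lift.

Emit:
{"name": "step_arm", "arguments": {"commands": [[[0.005, 0, 0, 0, 0, 0, 0], [0.012, 0, 0, 0, 0, 0, 0], [0.012, 0, 0, 0, 0, 0, 0.1], [0.012, 0, 0, 0, 0, 0, 0.3], [0.012, 0, 0, 0, 0, 0, 0.5], [0.012, 0, 0, 0, 0, 0, 0.5], [0.012, 0, 0, 0, 0, 0, 0.5]]]}}

```text
t: 8.4
position: [575.4, -162.0, 13.9]
orientation: [[-0.982, -0.0, -0.191], [0.191, 0.0, -0.982], [0.0, -1.0, -0.0]]
ft_force: [-0.6, 0.2, 0.5]
finger_gap: 0.496
```

Emit:
{"name": "step_arm", "arguments": {"commands": [[[0, -0.05, 0, 0, 0, 0, 0.5], [0, -0.15, 0, 0, 0, 0, 0.5], [0, -0.35, 0, 0, 0, 0, 0.5], [0, -0.6, 0, 0, 0, 0, 0.6], [0, -0.85, 0, 0, 0, 0, 0.7], [0, -1, 0, 0, 0, 0, 0.7], [0, -1, 0, 0, 0, 0, 0.7]]]}}

```text
t: 9.1
position: [578.8, -163.5, 222.7]
orientation: [[-0.981, 0.012, -0.191], [0.191, -0.005, -0.982], [-0.013, -1.0, 0.003]]
ft_force: [0.3, -0.7, 0.1]
finger_gap: 0.695
```

Run:
```python
from h import *
show(); p=readout.read_state()['position']; c=(*p,-101.1)
d=optics.snapshot("top"); P=cloud(d); z=P[...,2]; v=d['range_z']>0; np.savez('top4.npz',**d)
a=np.radians(-11.3); ex=np.array([np.cos(a),np.sin(a)]); ey=np.array([-ex[1],ex[0]]); o=np.array([630.7,-173.7])
X=(P[...,:2]-o)@ex; Y=(P[...,:2]-o)@ey
m=v&(X<-33)&(X>-110)&(abs(Y)<40)&(z>3)&(z<60)
for i,s,q,r in comps(P,m,5): print(s,np.percentile((q[:,:2]-o)@ex,[2,98]),np.percentile((q[:,:2]-o)@ey,[2,98]),np.median(q[:,2]))
# travel to above vial_1 in two legs
print(row(c,(590,10,215,-53)),row((590,10,215,-53),(622.5,205.3,185,-5.3)))
```

```text
9.1 tcp [ 578.8 -163.5  222.7] psi -101.03 down [ 0.012 -0.005 -1.   ] F [ 0.3 -0.7  0.1] gap 0.695 q [-0.4  -0.01  1.69 -0.    1.45  1.36]
[398 211  15  19 186] [-72.84092488 -34.58409088] [-10.19711472  14.00783528] 15.832055969616375
[394 230   5   3   5] [-85.02457598 -81.55210584] [10.26910914 19.55612201] 3.2399401380388277
[412 238   4   2   5] [-91.83327412 -89.63701533] [-30.79795971 -23.88738768] 3.9939581348373037
[0.1118, 0.0383, -0.8619, 0.0, -0.2672, 0.0] [-0.7175, 0.15, -0.6821, 0.0, -0.265, 0.0]
```

Run:
```python
from h import *
show(); p=readout.read_state()['position']; c=(*p,-101.1)
print(row(c,(590,10,225,-53)),row((590,10,225,-53),(622.5,205.3,185,-5.3)))
```

```text
9.15 tcp [ 577.3 -162.8  218.9] psi -101.02 down [ 0.007 -0.003 -1.   ] F [ 0.6 -0.5 -0.8] gap 0.703 q [-0.4  -0.    1.69  0.    1.45  1.36]
[0.104, -0.0307, -0.8602, 0.0, -0.2672, 0.0] [-0.7175, 0.2, -0.6821, 0.0, -0.265, 0.0]
```

Emit:
{"name": "step_arm", "arguments": {"commands": [[[0.104, -0.04, -0.86, 0, -0.267, 0, 0.7], [0.104, -0.04, -0.86, 0, -0.267, 0, 0.7], [0.104, -0.04, -0.86, 0, -0.267, 0, 0.7], [0.104, -0.04, -0.86, 0, -0.267, 0, 0.7], [0.104, -0.04, -0.86, 0, -0.267, 0, 0.7], [0.104, -0.04, -0.86, 0, -0.267, 0, 0.7], [0.104, -0.04, -0.86, 0, -0.267, 0, 0.7], [0.104, -0.04, -0.86, 0, -0.267, 0, 0.7]]]}}

```text
t: 9.95
position: [587.3, 10.7, 220.8]
orientation: [[-0.8, -0.002, 0.601], [-0.601, 0.0, -0.8], [0.002, -1.0, -0.002]]
ft_force: [0.0, -0.2, 0.1]
finger_gap: 0.702
```

Emit:
{"name": "step_arm", "arguments": {"commands": [[[-0.717, 0.2, -0.682, 0, -0.265, 0, 0.7], [-0.717, 0.2, -0.682, 0, -0.265, 0, 0.7], [-0.717, 0.2, -0.682, 0, -0.265, 0, 0.7], [-0.717, 0.2, -0.682, 0, -0.265, 0, 0.7], [-0.717, 0.2, -0.682, 0, -0.265, 0, 0.7], [-0.717, 0.2, -0.682, 0, -0.265, 0, 0.7], [-0.717, 0.2, -0.682, 0, -0.265, 0, 0.7], [-0.717, 0.2, -0.682, 0, -0.265, 0, 0.7], [-0.717, 0.2, -0.682, 0, -0.265, 0, 0.7]]]}}

```text
t: 10.85
position: [620.4, 205.4, 182.2]
orientation: [[-0.094, -0.0, 0.996], [-0.996, -0.0, -0.094], [0.0, -1.0, -0.0]]
ft_force: [0.3, -0.1, -0.1]
finger_gap: 0.705
```

Run:
```python
from h import *
show(); p=readout.read_state()['position']; z=readout.read_state()['orientation'][:,2]; c=(*p,np.degrees(np.arctan2(z[1],z[0])))
print(row(c,(622.5,205.3,81,-5.3)))
d=optics.snapshot("scene"); cv2.imwrite('pics/s5.png',cv2.resize(d['image'][60:270,290:480,::-1],None,fx=2.8,fy=2.8))
```

```text
10.85 tcp [620.4 205.4 182.2] psi -5.41 down [-0. -0. -1.] F [ 0.3 -0.1 -0.1] gap 0.705 q [0.21 0.15 1.59 0.   1.4  0.3 ]
[-0.0008, 0.506, 0.0107, 0.0, -0.0006, 0.0]
```

View pics/s5.png

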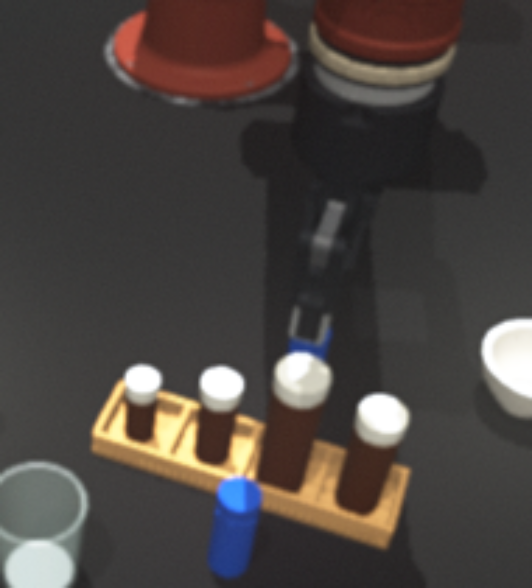

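The open fingers are over vial_1, whose cap is at (301,378) in the crop. I descend, grip, and then lift in a separate call.

Emit:
{"name": "step_arm", "arguments": {"commands": [[[0, 0.1, 0.011, 0, 0, 0, 0.7], [0, 0.25, 0.011, 0, 0, 0, 0.7], [0, 0.38, 0.011, 0, 0, 0, 0.7], [0, 0.46, 0.011, 0, 0, 0, 0.7], [0, 0.5, 0.011, 0, 0, 0, 0.7], [0, 0.505, 0.011, 0, 0, 0, 0.6], [0, 0.505, 0.011, 0, 0, 0, 0.5], [0, 0.505, 0.011, 0, 0, 0, 0.4], [0, 0.505, 0.011, 0, 0, 0, 0.2], [0, 0.505, 0.011, 0, 0, 0, 0.2], [0, 0.505, 0.011, 0, 0, 0, 0.2], [0, 0.505, 0.011, 0, 0, 0, 0.2]]]}}

```text
t: 12.1
position: [623.7, 206.0, 83.1]
orientation: [[-0.092, 0.003, 0.996], [-0.996, 0.001, -0.092], [-0.001, -1.0, 0.003]]
ft_force: [-0.9, 0.1, 6.0]
finger_gap: 0.432
```

Emit:
{"name": "step_arm", "arguments": {"commands": [[[0, -0.02, 0, 0, 0, 0, 0], [0, -0.07, 0, 0, 0, 0, 0], [0, -0.17, 0, 0, 0, 0, 0], [0, -0.3, 0, 0, 0, 0, 0], [0, -0.43, 0, 0, 0, 0, 0], [0, -0.53, 0, 0, 0, 0, 0], [0, -0.58, 0, 0, 0, 0, 0], [0, -0.6, 0, 0, 0, 0, 0], [0, -0.6, 0, 0, 0, 0, 0]]]}}

```text
t: 13.0
position: [622.3, 205.7, 201.0]
orientation: [[-0.092, -0.0, 0.996], [-0.996, -0.0, -0.092], [0.0, -1.0, -0.0]]
ft_force: [-0.3, 0.3, -1.0]
finger_gap: 0.433
```

Run:
```python
from h import *
show(); p=readout.read_state()['position']; c=(*p,-5.3)
m=(640,20,p[2],-8.5); print(row(c,m),row(m,(647.8,-88.4,p[2],-11.3)))
```

```text
13.0 tcp [622.3 205.7 201. ] psi -5.27 down [-0. -0. -1.] F [-0.3  0.3 -1. ] gap 0.433 q [0.21 0.14 1.57 0.   1.43 0.3 ]
[0.9163, -0.0, 0.1737, 0.0, 0.0178, 0.0] [0.5303, -0.0, 0.1187, 0.0, 0.0156, 0.0]
```

Emit:
{"name": "step_arm", "arguments": {"commands": [[[0.03, 0, 0.005, 0, 0, 0, 0], [0.1, 0, 0.02, 0, 0.002, 0, 0], [0.22, 0, 0.04, 0, 0.004, 0, 0], [0.36, 0, 0.07, 0, 0.007, 0, 0], [0.5, 0, 0.1, 0, 0.01, 0, 0], [0.64, 0, 0.12, 0, 0.012, 0, 0], [0.76, 0, 0.145, 0, 0.015, 0, 0], [0.85, 0, 0.16, 0, 0.017, 0, 0], [0.9, 0, 0.17, 0, 0.018, 0, 0], [0.916, 0, 0.174, 0, 0.018, 0, 0]]]}}

```text
t: 14.0
position: [640.3, 18.9, 200.9]
orientation: [[-0.149, -0.001, 0.989], [-0.989, 0.0, -0.149], [-0.0, -1.0, -0.001]]
ft_force: [-0.6, 0.1, -0.7]
finger_gap: 0.433
```

Emit:
{"name": "step_arm", "arguments": {"commands": [[[0.03, 0, 0.007, 0, 0.001, 0, 0], [0.1, 0, 0.022, 0, 0.003, 0, 0], [0.2, 0, 0.045, 0, 0.006, 0, 0], [0.31, 0, 0.07, 0, 0.009, 0, 0], [0.41, 0, 0.092, 0, 0.012, 0, 0], [0.48, 0, 0.107, 0, 0.014, 0, 0], [0.52, 0, 0.117, 0, 0.0155, 0, 0], [0.53, 0, 0.119, 0, 0.0155, 0, 0], [0.53, 0, 0.119, 0, 0.0155, 0, 0], [0.53, 0, 0.119, 0, 0.0155, 0, 0]]]}}

```text
t: 15.0
position: [648.2, -87.5, 201.3]
orientation: [[-0.195, -0.0, 0.981], [-0.981, 0.0, -0.195], [-0.0, -1.0, -0.0]]
ft_force: [0.1, 0.2, -1.3]
finger_gap: 0.432
```

Run:
```python
from h import *
show(); p=readout.read_state()['position']; c=(*p,-11.3)
print(row(c,(647.8,-88.4,110,-11.3)))
d=optics.snapshot("top"); P=cloud(d); z=P[...,2]; cv2.imwrite('pics/t6.png',cv2.resize(d['image'][100:270,190:480,::-1],None,fx=2.7,fy=2.7))
```

```text
15.0 tcp [648.2 -87.5 201.3] psi -11.25 down [-0.  0. -1.] F [ 0.1  0.2 -1.3] gap 0.432 q [-0.25  0.14  1.57  0.    1.43 -0.05]
[0.0047, 0.4564, -0.0012, 0.0, -0.0, 0.0]
```

View pics/t6.png

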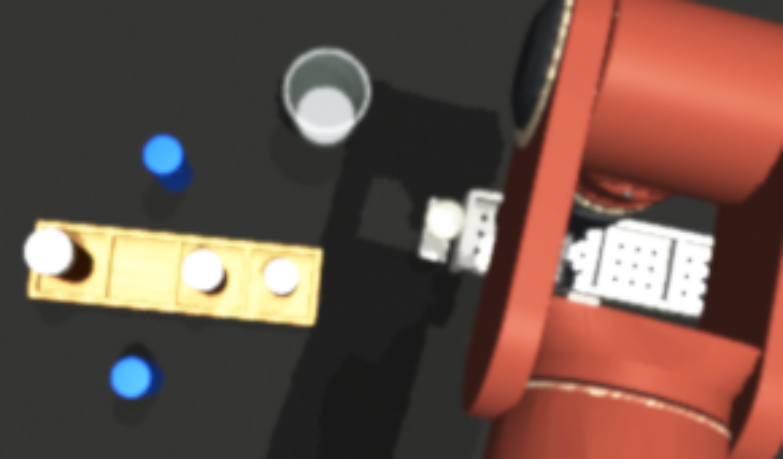

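Vial_1's bay at (143,265) is empty, the other three vials are undisturbed, and the arm hides the drain bay from above. The numbers put vial_1 within 1 mm of the bay centre, so I lower it.

Emit:
{"name": "step_arm", "arguments": {"commands": [[[0.002, 0.03, 0, 0, 0, 0, 0], [0.004, 0.1, 0, 0, 0, 0, 0], [0.004, 0.2, 0, 0, 0, 0, 0], [0.004, 0.3, 0, 0, 0, 0, 0], [0.004, 0.37, 0, 0, 0, 0, 0], [0.004, 0.41, 0, 0, 0, 0, 0], [0.004, 0.435, 0, 0, 0, 0, 0], [0.004, 0.445, 0, 0, 0, 0, 0], [0.004, 0.45, 0, 0, 0, 0, 0], [0.004, 0.45, 0, 0, 0, 0, 0]]]}}

```text
t: 16.05
position: [648.6, -89.2, 112.2]
orientation: [[-0.196, 0.001, 0.981], [-0.981, -0.0, -0.196], [0.0, -1.0, 0.001]]
ft_force: [0.3, 0.5, -0.6]
finger_gap: 0.431
```

Emit:
{"name": "step_arm", "arguments": {"commands": [[[0, 0.005, 0, 0, 0, 0, 0], [0, 0.01, 0, 0, 0, 0, 0], [0, 0.01, 0, 0, 0, 0, 0]]]}}

```text
t: 16.35
position: [648.1, -89.1, 109.4]
orientation: [[-0.196, 0.0, 0.981], [-0.981, -0.0, -0.196], [-0.0, -1.0, 0.0]]
ft_force: [-0.9, 0.7, -1.3]
finger_gap: 0.427
```

Emit:
{"name": "step_arm", "arguments": {"commands": [[[0, 0.005, 0, 0, 0, 0, 0], [0, 0.01, 0, 0, 0, 0, 0], [0, 0.01, 0, 0, 0, 0, 0]]]}}

```text
t: 16.65
position: [648.1, -89.0, 107.2]
orientation: [[-0.196, -0.0, 0.981], [-0.981, -0.0, -0.196], [0.0, -1.0, -0.0]]
ft_force: [-0.7, -0.8, -1.1]
finger_gap: 0.433
```

Emit:
{"name": "step_arm", "arguments": {"commands": [[[0, 0.005, 0, 0, 0, 0, 0], [0, 0.005, 0, 0, 0, 0, 0]]]}}

```text
t: 16.85
position: [648.2, -89.1, 107.2]
orientation: [[-0.196, 0.0, 0.981], [-0.981, -0.0, -0.196], [0.0, -1.0, 0.0]]
ft_force: [-3.3, 0.1, 4.8]
finger_gap: 0.426
```

Emit:
{"name": "step_arm", "arguments": {"commands": [[[0, 0.005, 0, 0, 0, 0, 0], [0, 0.005, 0, 0, 0, 0, 0]]]}}

```text
t: 17.05
position: [648.3, -89.1, 107.2]
orientation: [[-0.196, 0.0, 0.981], [-0.981, -0.0, -0.196], [0.0, -1.0, 0.0]]
ft_force: [-5.0, 1.1, 8.3]
finger_gap: 0.433
```

Contact came at exactly +24 mm, as expected. I release and lift.

Emit:
{"name": "step_arm", "arguments": {"commands": [[[0, 0, 0, 0, 0, 0, 0.45], [0, -0.003, 0, 0, 0, 0, 0.5], [0, -0.003, 0, 0, 0, 0, 0.6], [0, -0.003, 0, 0, 0, 0, 0.7], [0, -0.003, 0, 0, 0, 0, 0.7], [0, -0.05, 0, 0, 0, 0, 0.7], [0, -0.15, 0, 0, 0, 0, 0.7], [0, -0.27, 0, 0, 0, 0, 0.7], [0, -0.38, 0, 0, 0, 0, 0.7], [0, -0.45, 0, 0, 0, 0, 0.7], [0, -0.45, 0, 0, 0, 0, 0.7]]]}}

```text
t: 18.15
position: [649.7, -89.4, 199.0]
orientation: [[-0.196, 0.006, 0.981], [-0.981, -0.001, -0.196], [0.0, -1.0, 0.006]]
ft_force: [0.3, 0.7, 0.6]
finger_gap: 0.704
```

Run:
```python
from h import *
show(); p=readout.read_state()['position']; c=(*p,-11.3)
m=(640,90,190,-8); print(row(c,m),row(m,(624.4,264.6,165,-5.3)))
```

```text
18.15 tcp [649.7 -89.4 199. ] psi -11.29 down [ 0.006 -0.001 -1.   ] F [0.3 0.7 0.6] gap 0.704 q [-0.25  0.14  1.57  0.    1.42 -0.05]
[-0.8702, 0.0448, -0.2232, 0.0, -0.0183, 0.0] [-0.8536, 0.125, -0.1987, 0.0, -0.015, 0.0]
```

Emit:
{"name": "step_arm", "arguments": {"commands": [[[-0.87, 0.03, -0.22, 0, -0.0183, 0, 0.7], [-0.87, 0.03, -0.22, 0, -0.0183, 0, 0.7], [-0.87, 0.03, -0.22, 0, -0.0183, 0, 0.7], [-0.87, 0.03, -0.22, 0, -0.0183, 0, 0.7], [-0.87, 0.03, -0.22, 0, -0.0183, 0, 0.7], [-0.87, 0.03, -0.22, 0, -0.0183, 0, 0.7]]]}}

```text
t: 18.75
position: [638.3, 90.6, 187.9]
orientation: [[-0.138, -0.002, 0.99], [-0.99, -0.001, -0.138], [0.001, -1.0, -0.002]]
ft_force: [0.1, -0.3, -0.5]
finger_gap: 0.701
```

Emit:
{"name": "step_arm", "arguments": {"commands": [[[-0.853, 0.125, -0.199, 0, -0.015, 0, 0.7], [-0.853, 0.125, -0.199, 0, -0.015, 0, 0.7], [-0.853, 0.125, -0.199, 0, -0.015, 0, 0.7], [-0.853, 0.125, -0.199, 0, -0.015, 0, 0.7], [-0.853, 0.125, -0.199, 0, -0.015, 0, 0.7], [-0.853, 0.125, -0.199, 0, -0.015, 0, 0.7]]]}}

```text
t: 19.35
position: [623.6, 263.4, 163.6]
orientation: [[-0.093, -0.001, 0.996], [-0.996, -0.001, -0.093], [0.001, -1.0, -0.001]]
ft_force: [0.2, -1.3, 0.2]
finger_gap: 0.7
```

Run:
```python
from h import *
show(); p=readout.read_state()['position']; c=(*p,-5.3)
print(row(c,(624.4,264.6,61,-5.3)))
d=optics.snapshot("scene"); cv2.imwrite('pics/s7.png',cv2.resize(d['image'][100:290,150:460,::-1],None,fx=2.5,fy=2.5))
d=optics.snapshot("top"); P=cloud(d); z=P[...,2]; x=P[...,0]; y=P[...,1]
for i,s,q,r in comps(P,(z>140)&(z<160)&(y<0)&(y>-200)&(x>580)&(x<720)): print('v1',r,np.median(q,0))
```

```text
19.35 tcp [623.6 263.4 163.6] psi -5.34 down [-0.001 -0.001 -1.   ] F [ 0.2 -1.3  0.2] gap 0.7 q [ 0.29  0.22  1.54 -0.    1.38  0.38]
[-0.0062, 0.5131, 0.0036, 0.0, -0.0, 0.0]
v1 ((647.5701904296875, -89.12115478515625), (35.60664749145508, 36.815860748291016), 0.2930593490600586) [647.51872586 -87.71493507 150.75294975]
```

View pics/s7.png

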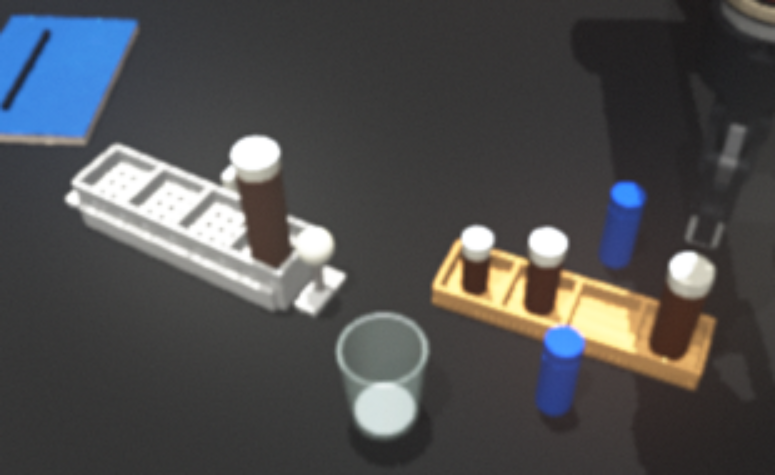

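Vial_1 stands upright in the bay beside the ball post (cap at (256,155), top at z = 150.8). Next is vial_2, capped at (690,270) under the open fingers.

Emit:
{"name": "step_arm", "arguments": {"commands": [[[-0.006, 0.1, 0.003, 0, 0, 0, 0.7], [-0.006, 0.25, 0.003, 0, 0, 0, 0.7], [-0.006, 0.38, 0.003, 0, 0, 0, 0.7], [-0.006, 0.46, 0.003, 0, 0, 0, 0.7], [-0.006, 0.505, 0.003, 0, 0, 0, 0.7], [-0.006, 0.513, 0.003, 0, 0, 0, 0.6], [-0.006, 0.513, 0.003, 0, 0, 0, 0.5], [-0.006, 0.513, 0.003, 0, 0, 0, 0.4], [-0.006, 0.513, 0.003, 0, 0, 0, 0.2], [-0.006, 0.513, 0.003, 0, 0, 0, 0], [-0.006, 0.513, 0.003, 0, 0, 0, 0], [-0.006, 0.513, 0.003, 0, 0, 0, 0]]]}}

```text
t: 20.65
position: [625.3, 266.2, 63.7]
orientation: [[-0.092, 0.003, 0.996], [-0.996, 0.001, -0.092], [-0.001, -1.0, 0.003]]
ft_force: [-0.4, -0.4, 6.0]
finger_gap: 0.384
```

Emit:
{"name": "step_arm", "arguments": {"commands": [[[0, -0.02, 0, 0, 0, 0, 0], [0, -0.08, 0, 0, 0, 0, 0], [0, -0.2, 0, 0, 0, 0, 0], [0, -0.34, 0, 0, 0, 0, 0], [0, -0.48, 0, 0, 0, 0, 0], [0, -0.62, 0, 0, 0, 0, 0], [0, -0.74, 0, 0, 0, 0, 0], [0, -0.82, 0, 0, 0, 0, 0], [0, -0.86, 0, 0, 0, 0, 0], [0, -0.87, 0, 0, 0, 0, 0], [0, -0.87, 0, 0, 0, 0, 0]]]}}

```text
t: 21.75
position: [623.6, 265.7, 234.6]
orientation: [[-0.092, -0.002, 0.996], [-0.996, -0.0, -0.092], [0.001, -1.0, -0.002]]
ft_force: [0.2, -0.1, -0.6]
finger_gap: 0.385
```

Run:
```python
from h import *
show(); p=readout.read_state()['position']; c=(*p,-5.3)
m=(628,75,p[2],-8); n=(634,-90,p[2],-11.3); print(row(c,m),row(m,n),row(n,(636.4,-145.3,p[2],-11.3)))
```

```text
21.75 tcp [623.6 265.7 234.6] psi -5.31 down [-0.002 -0.    -1.   ] F [ 0.2 -0.1 -0.6] gap 0.385 q [0.29 0.17 1.48 0.   1.49 0.39]
[0.9474, -0.0, 0.1099, 0.0, 0.015, 0.0] [0.8128, -0.0, 0.1445, 0.0, 0.0183, 0.0] [0.2688, -0.0, 0.0659, 0.0, -0.0, 0.0]
```

Emit:
{"name": "step_arm", "arguments": {"commands": [[[0.03, 0, 0.003, 0, 0, 0, 0], [0.1, 0, 0.012, 0, 0.002, 0, 0], [0.22, 0, 0.026, 0, 0.004, 0, 0], [0.38, 0, 0.044, 0, 0.006, 0, 0], [0.54, 0, 0.063, 0, 0.009, 0, 0], [0.7, 0, 0.081, 0, 0.011, 0, 0], [0.83, 0, 0.096, 0, 0.013, 0, 0], [0.92, 0, 0.107, 0, 0.015, 0, 0], [0.947, 0, 0.11, 0, 0.015, 0, 0]]]}}

```text
t: 22.65
position: [628.2, 72.9, 235.2]
orientation: [[-0.142, -0.001, 0.99], [-0.99, -0.0, -0.142], [0.0, -1.0, -0.001]]
ft_force: [-0.6, -0.4, -0.4]
finger_gap: 0.384
```

Emit:
{"name": "step_arm", "arguments": {"commands": [[[0.03, 0, 0.006, 0, 0, 0, 0], [0.1, 0, 0.018, 0, 0.002, 0, 0], [0.22, 0, 0.039, 0, 0.005, 0, 0], [0.36, 0, 0.064, 0, 0.008, 0, 0], [0.5, 0, 0.089, 0, 0.011, 0, 0], [0.64, 0, 0.114, 0, 0.014, 0, 0], [0.75, 0, 0.133, 0, 0.017, 0, 0], [0.813, 0, 0.145, 0, 0.0183, 0, 0], [0.813, 0, 0.145, 0, 0.0183, 0, 0]]]}}

```text
t: 23.55
position: [634.6, -91.0, 235.6]
orientation: [[-0.197, -0.0, 0.98], [-0.98, -0.0, -0.197], [0.0, -1.0, -0.0]]
ft_force: [-0.4, 0.7, -0.8]
finger_gap: 0.384
```

Emit:
{"name": "step_arm", "arguments": {"commands": [[[0.03, 0, 0.007, 0, 0, 0, 0], [0.1, 0, 0.025, 0, 0, 0, 0], [0.18, 0, 0.044, 0, 0, 0, 0], [0.24, 0, 0.058, 0, 0, 0, 0], [0.269, 0, 0.066, 0, 0, 0, 0], [0.269, 0, 0.066, 0, 0, 0, 0], [0.269, 0, 0.066, 0, 0, 0, 0]]]}}

```text
t: 24.25
position: [636.9, -145.2, 235.6]
orientation: [[-0.196, -0.0, 0.981], [-0.981, 0.0, -0.196], [-0.0, -1.0, -0.0]]
ft_force: [-0.2, -0.5, -1.3]
finger_gap: 0.381
```

Run:
```python
from h import *
show(); p=readout.read_state()['position']; print(row((*p,-11.3),(636.4,-145.3,91,-11.3)))
```

```text
24.25 tcp [ 636.9 -145.2  235.6] psi -11.32 down [-0.  0. -1.] F [-0.2 -0.5 -1.3] gap 0.381 q [-0.34  0.12  1.54  0.    1.49 -0.14]
[0.0008, 0.7231, -0.0024, 0.0, -0.0, 0.0]
```

Emit:
{"name": "step_arm", "arguments": {"commands": [[[0, 0.03, 0, 0, 0, 0, 0], [0, 0.11, 0, 0, 0, 0, 0], [0, 0.23, 0, 0, 0, 0, 0], [0, 0.36, 0, 0, 0, 0, 0], [0, 0.49, 0, 0, 0, 0, 0], [0, 0.59, 0, 0, 0, 0, 0], [0, 0.66, 0, 0, 0, 0, 0], [0, 0.7, 0, 0, 0, 0, 0], [0, 0.715, 0, 0, 0, 0, 0], [0, 0.72, 0, 0, 0, 0, 0], [0, 0.72, 0, 0, 0, 0, 0]]]}}

```text
t: 25.35
position: [637.6, -145.4, 92.8]
orientation: [[-0.196, 0.002, 0.981], [-0.981, -0.001, -0.196], [0.0, -1.0, 0.002]]
ft_force: [1.0, -0.5, -0.7]
finger_gap: 0.383
```

Emit:
{"name": "step_arm", "arguments": {"commands": [[[0, 0.005, 0, 0, 0, 0, 0], [0, 0.01, 0, 0, 0, 0, 0], [0, 0.01, 0, 0, 0, 0, 0]]]}}

```text
t: 25.65
position: [637.1, -145.2, 90.0]
orientation: [[-0.196, 0.0, 0.981], [-0.981, -0.0, -0.196], [0.0, -1.0, 0.0]]
ft_force: [-0.4, 1.4, -1.8]
finger_gap: 0.386
```

Emit:
{"name": "step_arm", "arguments": {"commands": [[[0, 0.005, 0, 0, 0, 0, 0], [0, 0.01, 0, 0, 0, 0, 0], [0, 0.01, 0, 0, 0, 0, 0]]]}}

```text
t: 25.95
position: [637.0, -145.2, 87.7]
orientation: [[-0.196, 0.0, 0.981], [-0.981, -0.0, -0.196], [-0.0, -1.0, 0.0]]
ft_force: [-0.6, 0.9, -0.8]
finger_gap: 0.382
```

Emit:
{"name": "step_arm", "arguments": {"commands": [[[0, 0.005, 0, 0, 0, 0, 0], [0, 0.005, 0, 0, 0, 0, 0], [0, 0.005, 0, 0, 0, 0, 0]]]}}

```text
t: 26.25
position: [637.1, -145.3, 87.7]
orientation: [[-0.196, 0.0, 0.981], [-0.981, -0.0, -0.196], [0.0, -1.0, 0.0]]
ft_force: [-2.9, 0.3, 5.5]
finger_gap: 0.385
```

Contact again at +24 mm. I release and lift.

Emit:
{"name": "step_arm", "arguments": {"commands": [[[0, 0, 0, 0, 0, 0, 0.4], [0, 0, 0, 0, 0, 0, 0.45], [0, 0, 0, 0, 0, 0, 0.55], [0, 0, 0, 0, 0, 0, 0.65], [0, 0, 0, 0, 0, 0, 0.65], [0, -0.05, 0, 0, 0, 0, 0.65], [0, -0.15, 0, 0, 0, 0, 0.65], [0, -0.28, 0, 0, 0, 0, 0.65], [0, -0.42, 0, 0, 0, 0, 0.65], [0, -0.52, 0, 0, 0, 0, 0.65], [0, -0.55, 0, 0, 0, 0, 0.65], [0, -0.55, 0, 0, 0, 0, 0.65]]]}}

```text
t: 27.45
position: [637.7, -145.4, 198.5]
orientation: [[-0.196, 0.003, 0.981], [-0.981, -0.001, -0.196], [0.0, -1.0, 0.003]]
ft_force: [0.6, -0.4, 0.5]
finger_gap: 0.65
```

Run:
```python
from h import *
show(); p=readout.read_state()['position']; c=(*p,-11.3)
m=(625,10,185,-8); print(row(c,m),row(m,(613.2,149.5,150,-5.3)))
```

```text
27.45 tcp [ 637.7 -145.4  198.5] psi -11.29 down [ 0.003 -0.001 -1.   ] F [ 0.6 -0.4  0.5] gap 0.65 q [-0.34  0.14  1.58 -0.    1.42 -0.14]
[-0.7497, 0.0674, -0.2144, 0.0, -0.0183, 0.0] [-0.6825, 0.175, -0.1555, 0.0, -0.015, 0.0]
```

Emit:
{"name": "step_arm", "arguments": {"commands": [[[-0.75, 0.05, -0.214, 0, -0.0183, 0, 0.65], [-0.75, 0.05, -0.214, 0, -0.0183, 0, 0.65], [-0.75, 0.05, -0.214, 0, -0.0183, 0, 0.65], [-0.75, 0.05, -0.214, 0, -0.0183, 0, 0.65], [-0.75, 0.05, -0.214, 0, -0.0183, 0, 0.65], [-0.75, 0.05, -0.214, 0, -0.0183, 0, 0.65]]]}}

```text
t: 28.05
position: [624.0, 9.5, 185.7]
orientation: [[-0.14, -0.002, 0.99], [-0.99, -0.0, -0.14], [0.001, -1.0, -0.001]]
ft_force: [0.6, 0.3, 0.9]
finger_gap: 0.648
```

Emit:
{"name": "step_arm", "arguments": {"commands": [[[-0.683, 0.175, -0.156, 0, -0.015, 0, 0.65], [-0.683, 0.175, -0.156, 0, -0.015, 0, 0.65], [-0.683, 0.175, -0.156, 0, -0.015, 0, 0.65], [-0.683, 0.175, -0.156, 0, -0.015, 0, 0.65], [-0.683, 0.175, -0.156, 0, -0.015, 0, 0.65], [-0.683, 0.175, -0.156, 0, -0.015, 0, 0.65]]]}}

```text
t: 28.65
position: [613.2, 148.1, 152.0]
orientation: [[-0.095, 0.001, 0.996], [-0.996, -0.001, -0.095], [0.0, -1.0, 0.001]]
ft_force: [0.6, -0.4, 0.1]
finger_gap: 0.652
```

Run:
```python
from h import *
show(); p=readout.read_state()['position']; c=(*p,-5.3)
print(row(c,(613.2,149.5,49,-5.3)))
d=optics.snapshot("scene"); cv2.imwrite('pics/s8.png',cv2.resize(d['image'][100:290,150:460,::-1],None,fx=2.5,fy=2.5))
d=optics.snapshot("top"); P=cloud(d); z=P[...,2]; x=P[...,0]; y=P[...,1]
for i,s,q,r in comps(P,(z>110)&(z<160)&(y<0)&(y>-300)&(x>580)&(x<720)): print(r,np.median(q,0))
```

```text
28.65 tcp [613.2 148.1 152. ] psi -5.42 down [ 0.001 -0.001 -1.   ] F [ 0.6 -0.4  0.1] gap 0.652 q [ 0.12  0.13  1.67 -0.    1.34  0.21]
[-0.0071, 0.5151, -0.0009, 0.0, -0.0, 0.0]
((647.7967529296875, -88.62232971191406), (36.723331451416016, 36.10188293457031), 70.10711669921875) [645.65559155 -86.08199234 150.1466911 ]
((636.489990234375, -145.63882446289062), (32.54255294799805, 32.4874267578125), 53.46453857421875) [ 636.05854236 -143.68739234  130.30652996]
```

View pics/s8.png

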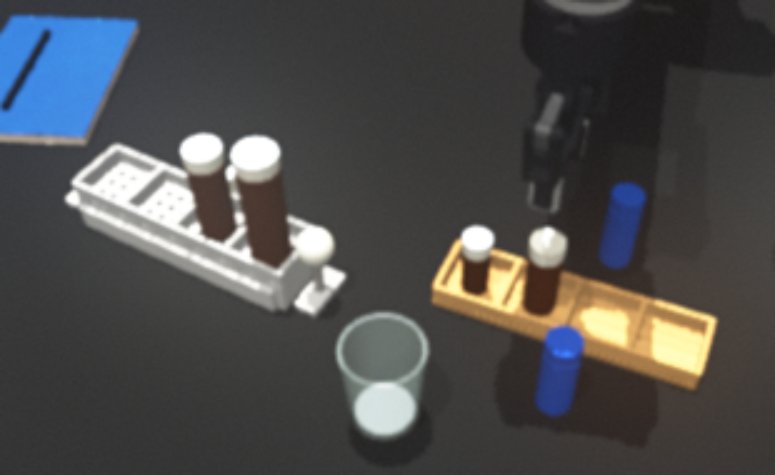

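Vials 1 and 2 stand upright in their bays (caps at (256,158) and (203,150), tops at 150 and 130). Now vial_3, capped at (548,245).

Emit:
{"name": "step_arm", "arguments": {"commands": [[[-0.006, 0.1, 0, 0, 0, 0, 0.65], [-0.006, 0.25, 0, 0, 0, 0, 0.65], [-0.006, 0.38, 0, 0, 0, 0, 0.65], [-0.006, 0.46, 0, 0, 0, 0, 0.65], [-0.006, 0.505, 0, 0, 0, 0, 0.65], [-0.006, 0.515, 0, 0, 0, 0, 0.55], [-0.006, 0.515, 0, 0, 0, 0, 0.45], [-0.006, 0.515, 0, 0, 0, 0, 0.35], [-0.006, 0.515, 0, 0, 0, 0, 0.2], [-0.006, 0.515, 0, 0, 0, 0, 0], [-0.006, 0.515, 0, 0, 0, 0, 0], [-0.006, 0.515, 0, 0, 0, 0, 0]]]}}

```text
t: 29.95
position: [613.9, 151.3, 50.5]
orientation: [[-0.092, 0.003, 0.996], [-0.996, 0.0, -0.092], [-0.001, -1.0, 0.003]]
ft_force: [-0.9, -1.5, 5.2]
finger_gap: 0.338
```

Emit:
{"name": "step_arm", "arguments": {"commands": [[[0, -0.02, 0, 0, 0, 0, 0], [0, -0.08, 0, 0, 0, 0, 0], [0, -0.2, 0, 0, 0, 0, 0], [0, -0.34, 0, 0, 0, 0, 0], [0, -0.48, 0, 0, 0, 0, 0], [0, -0.62, 0, 0, 0, 0, 0], [0, -0.74, 0, 0, 0, 0, 0], [0, -0.82, 0, 0, 0, 0, 0], [0, -0.87, 0, 0, 0, 0, 0], [0, -0.88, 0, 0, 0, 0, 0], [0, -0.88, 0, 0, 0, 0, 0]]]}}

```text
t: 31.05
position: [612.2, 151.0, 223.9]
orientation: [[-0.092, -0.001, 0.996], [-0.996, -0.0, -0.092], [0.0, -1.0, -0.001]]
ft_force: [0.4, 0.5, -1.7]
finger_gap: 0.338
```

Run:
```python
from h import *
show(); p=readout.read_state()['position']; c=(*p,-5.3)
m=(620,-35,p[2],-8.3); n=(625,-202.1,p[2],-11.3); print(row(c,m),row(m,n))
```

```text
31.05 tcp [612.2 151.  223.9] psi -5.31 down [-0.001 -0.    -1.   ] F [ 0.4  0.5 -1.7] gap 0.338 q [0.12 0.07 1.61 0.   1.47 0.22]
[0.9226, -0.0, 0.1246, 0.0, 0.0167, 0.0] [0.8231, -0.0, 0.1453, 0.0, 0.0167, 0.0]
```

Emit:
{"name": "step_arm", "arguments": {"commands": [[[0.03, 0, 0.004, 0, 0, 0, 0], [0.1, 0, 0.013, 0, 0.002, 0, 0], [0.22, 0, 0.03, 0, 0.004, 0, 0], [0.37, 0, 0.05, 0, 0.007, 0, 0], [0.52, 0, 0.07, 0, 0.009, 0, 0], [0.67, 0, 0.09, 0, 0.012, 0, 0], [0.8, 0, 0.108, 0, 0.014, 0, 0], [0.89, 0, 0.12, 0, 0.016, 0, 0], [0.923, 0, 0.125, 0, 0.0167, 0, 0]]]}}

```text
t: 31.95
position: [620.0, -37.2, 224.0]
orientation: [[-0.147, -0.001, 0.989], [-0.989, -0.0, -0.147], [0.0, -1.0, -0.001]]
ft_force: [-0.4, 0.3, 0.3]
finger_gap: 0.335
```

Emit:
{"name": "step_arm", "arguments": {"commands": [[[0.03, 0, 0.005, 0, 0, 0, 0], [0.1, 0, 0.018, 0, 0.002, 0, 0], [0.22, 0, 0.039, 0, 0.005, 0, 0], [0.36, 0, 0.064, 0, 0.008, 0, 0], [0.5, 0, 0.088, 0, 0.01, 0, 0], [0.64, 0, 0.113, 0, 0.013, 0, 0], [0.75, 0, 0.132, 0, 0.015, 0, 0], [0.81, 0, 0.143, 0, 0.0167, 0, 0], [0.823, 0, 0.145, 0, 0.0167, 0, 0], [0.823, 0, 0.145, 0, 0.0167, 0, 0], [0.823, 0, 0.145, 0, 0.0167, 0, 0]]]}}

```text
t: 33.05
position: [625.4, -201.0, 224.7]
orientation: [[-0.195, -0.0, 0.981], [-0.981, 0.0, -0.195], [-0.0, -1.0, -0.0]]
ft_force: [0.2, -0.1, -1.2]
finger_gap: 0.335
```

Run:
```python
from h import *
show(); p=readout.read_state()['position']; print(row((*p,-11.3),(625,-202.1,79,-11.3)))
```

```text
33.05 tcp [ 625.4 -201.   224.7] psi -11.25 down [-0.  0. -1.] F [ 0.2 -0.1 -1.2] gap 0.335 q [-0.42  0.13  1.54  0.    1.47 -0.23]
[0.0057, 0.7286, -0.001, 0.0, -0.0, 0.0]
```

Emit:
{"name": "step_arm", "arguments": {"commands": [[[0.005, 0.03, 0, 0, 0, 0, 0], [0.005, 0.11, 0, 0, 0, 0, 0], [0.005, 0.23, 0, 0, 0, 0, 0], [0.005, 0.36, 0, 0, 0, 0, 0], [0.005, 0.49, 0, 0, 0, 0, 0], [0.005, 0.59, 0, 0, 0, 0, 0], [0.005, 0.66, 0, 0, 0, 0, 0], [0.005, 0.705, 0, 0, 0, 0, 0], [0.005, 0.725, 0, 0, 0, 0, 0], [0.005, 0.73, 0, 0, 0, 0, 0], [0.005, 0.73, 0, 0, 0, 0, 0]]]}}

```text
t: 34.15
position: [625.8, -203.4, 79.7]
orientation: [[-0.196, 0.002, 0.981], [-0.981, -0.001, -0.196], [0.0, -1.0, 0.002]]
ft_force: [-0.1, -0.4, -0.5]
finger_gap: 0.337
```

Emit:
{"name": "step_arm", "arguments": {"commands": [[[0, 0.005, 0, 0, 0, 0, 0], [0, 0.01, 0, 0, 0, 0, 0], [0, 0.01, 0, 0, 0, 0, 0]]]}}

```text
t: 34.45
position: [625.3, -203.1, 77.0]
orientation: [[-0.196, 0.0, 0.981], [-0.981, -0.0, -0.196], [0.0, -1.0, 0.0]]
ft_force: [0.2, -0.1, 0.3]
finger_gap: 0.336
```

Emit:
{"name": "step_arm", "arguments": {"commands": [[[0, 0.005, 0, 0, 0, 0, 0], [0, 0.01, 0, 0, 0, 0, 0], [0, 0.01, 0, 0, 0, 0, 0]]]}}

```text
t: 34.75
position: [625.1, -203.1, 74.6]
orientation: [[-0.196, -0.0, 0.981], [-0.981, 0.0, -0.196], [-0.0, -1.0, -0.0]]
ft_force: [0.4, -0.7, 0.1]
finger_gap: 0.335
```

Emit:
{"name": "step_arm", "arguments": {"commands": [[[0, 0.005, 0, 0, 0, 0, 0], [0, 0.005, 0, 0, 0, 0, 0], [0, 0.005, 0, 0, 0, 0, 0]]]}}

```text
t: 35.05
position: [625.2, -203.2, 74.5]
orientation: [[-0.196, -0.0, 0.981], [-0.981, -0.0, -0.196], [0.0, -1.0, -0.0]]
ft_force: [-3.8, 1.0, 5.4]
finger_gap: 0.335
```

Emit:
{"name": "step_arm", "arguments": {"commands": [[[0, 0, 0, 0, 0, 0, 0.35], [0, 0, 0, 0, 0, 0, 0.4], [0, 0, 0, 0, 0, 0, 0.5], [0, 0, 0, 0, 0, 0, 0.6], [0, 0, 0, 0, 0, 0, 0.6], [0, -0.05, 0, 0, 0, 0, 0.6], [0, -0.15, 0, 0, 0, 0, 0.6], [0, -0.3, 0, 0, 0, 0, 0.6], [0, -0.46, 0, 0, 0, 0, 0.6], [0, -0.58, 0, 0, 0, 0, 0.6], [0, -0.63, 0, 0, 0, 0, 0.6], [0, -0.63, 0, 0, 0, 0, 0.6]]]}}

```text
t: 36.25
position: [626.2, -203.5, 202.3]
orientation: [[-0.196, 0.004, 0.981], [-0.981, -0.002, -0.196], [0.001, -1.0, 0.004]]
ft_force: [0.1, 0.0, -0.4]
finger_gap: 0.599
```

Run:
```python
from h import *
show(); p=readout.read_state()['position']; c=(*p,-11.3)
m=(615,-55,190,-8); print(row(c,m),row(m,(609.8,90.3,130,-5.3)))
```

```text
36.25 tcp [ 626.2 -203.5  202.3] psi -11.31 down [ 0.004 -0.002 -1.   ] F [ 0.1  0.  -0.4] gap 0.599 q [-0.43  0.15  1.56  0.    1.43 -0.23]
[-0.7173, 0.0617, -0.2003, 0.0, -0.0183, 0.0] [-0.7158, 0.3, -0.1269, 0.0, -0.015, 0.0]
```

Emit:
{"name": "step_arm", "arguments": {"commands": [[[-0.717, 0.04, -0.2, 0, -0.0183, 0, 0.6], [-0.717, 0.04, -0.2, 0, -0.0183, 0, 0.6], [-0.717, 0.04, -0.2, 0, -0.0183, 0, 0.6], [-0.717, 0.04, -0.2, 0, -0.0183, 0, 0.6], [-0.717, 0.04, -0.2, 0, -0.0183, 0, 0.6], [-0.717, 0.04, -0.2, 0, -0.0183, 0, 0.6]]]}}

```text
t: 36.85
position: [613.7, -55.4, 190.6]
orientation: [[-0.14, -0.002, 0.99], [-0.99, -0.0, -0.14], [0.0, -1.0, -0.002]]
ft_force: [-0.4, -0.4, 0.0]
finger_gap: 0.6
```

Emit:
{"name": "step_arm", "arguments": {"commands": [[[-0.716, 0.3, -0.127, 0, -0.015, 0, 0.6], [-0.716, 0.3, -0.127, 0, -0.015, 0, 0.6], [-0.716, 0.3, -0.127, 0, -0.015, 0, 0.6], [-0.716, 0.3, -0.127, 0, -0.015, 0, 0.6], [-0.716, 0.3, -0.127, 0, -0.015, 0, 0.6], [-0.716, 0.3, -0.127, 0, -0.015, 0, 0.6], [-0.716, 0.3, -0.127, 0, -0.015, 0, 0.6]]]}}

```text
t: 37.55
position: [610.0, 88.8, 132.9]
orientation: [[-0.095, 0.002, 0.995], [-0.995, -0.0, -0.095], [0.0, -1.0, 0.002]]
ft_force: [0.1, 0.6, -0.0]
finger_gap: 0.6
```

Run:
```python
from h import *
show(); p=readout.read_state()['position']; c=(*p,-5.3)
print(row(c,(609.8,90.3,33,-5.3)))
d=optics.snapshot("scene"); cv2.imwrite('pics/s9.png',cv2.resize(d['image'][100:290,150:460,::-1],None,fx=2.5,fy=2.5))
d=optics.snapshot("top"); P=cloud(d); z=P[...,2]; x=P[...,0]; y=P[...,1]
for i,s,q,r in comps(P,(z>100)&(z<160)&(y<-50)&(y>-300)&(x>580)&(x<720)): print(r,np.median(q,0))
```

```text
37.55 tcp [610.   88.8 132.9] psi -5.47 down [ 0.002 -0.    -1.   ] F [ 0.1  0.6 -0. ] gap 0.6 q [ 0.02  0.11  1.72 -0.    1.31  0.12]
[-0.0073, 0.4994, -0.0015, 0.0, -0.0, 0.0]
((647.9204711914062, -88.65655517578125), (36.49224853515625, 36.364559173583984), 67.7415542602539) [645.50841767 -85.66754038 150.16609848]
((636.588623046875, -145.49664306640625), (32.88270568847656, 32.175697326660156), 35.931819915771484) [ 635.08022734 -143.28411215  130.17480081]
((625.0984497070312, -203.46607971191406), (28.877168655395508, 28.646387100219727), 52.13957214355469) [ 625.27938422 -202.56876006  112.55058867]
```

View pics/s9.png

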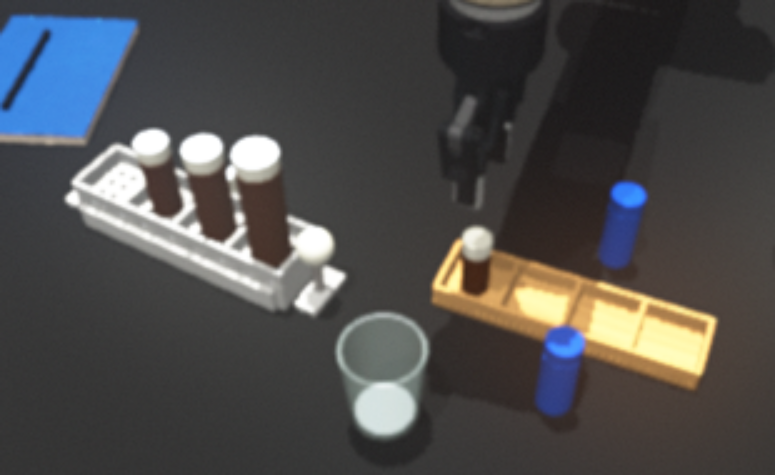

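Three vials stand upright (tops at 150, 130 and 112.5). Last is vial_4, capped at (477,242).

Emit:
{"name": "step_arm", "arguments": {"commands": [[[-0.006, 0.1, 0, 0, 0, 0, 0.6], [-0.006, 0.25, 0, 0, 0, 0, 0.6], [-0.006, 0.37, 0, 0, 0, 0, 0.6], [-0.006, 0.45, 0, 0, 0, 0, 0.6], [-0.006, 0.49, 0, 0, 0, 0, 0.6], [-0.006, 0.497, 0, 0, 0, 0, 0.5], [-0.006, 0.497, 0, 0, 0, 0, 0.4], [-0.006, 0.497, 0, 0, 0, 0, 0.3], [-0.006, 0.497, 0, 0, 0, 0, 0.2], [-0.006, 0.497, 0, 0, 0, 0, 0], [-0.006, 0.497, 0, 0, 0, 0, 0], [-0.006, 0.497, 0, 0, 0, 0, 0]]]}}

```text
t: 38.85
position: [610.3, 92.0, 34.0]
orientation: [[-0.093, 0.003, 0.996], [-0.996, 0.0, -0.093], [-0.0, -1.0, 0.003]]
ft_force: [0.3, 0.9, 6.2]
finger_gap: 0.291
```

Emit:
{"name": "step_arm", "arguments": {"commands": [[[0, -0.02, 0, 0, 0, 0, 0], [0, -0.08, 0, 0, 0, 0, 0], [0, -0.2, 0, 0, 0, 0, 0], [0, -0.34, 0, 0, 0, 0, 0], [0, -0.48, 0, 0, 0, 0, 0], [0, -0.62, 0, 0, 0, 0, 0], [0, -0.74, 0, 0, 0, 0, 0], [0, -0.82, 0, 0, 0, 0, 0], [0, -0.87, 0, 0, 0, 0, 0], [0, -0.89, 0, 0, 0, 0, 0], [0, -0.89, 0, 0, 0, 0, 0]]]}}

```text
t: 39.95
position: [608.8, 91.9, 209.9]
orientation: [[-0.093, -0.001, 0.996], [-0.996, 0.0, -0.093], [0.0, -1.0, -0.001]]
ft_force: [-0.4, -0.8, -0.5]
finger_gap: 0.29
```

Run:
```python
from h import *
show(); p=readout.read_state()['position']; c=(*p,-5.3)
m=(612,-85,p[2],-8.3); n=(613.6,-259,p[2],-11.3); print(row(c,m),row(m,n))
```

```text
39.95 tcp [608.8  91.9 209.9] psi -5.32 down [-0.001  0.    -1.   ] F [-0.4 -0.8 -0.5] gap 0.29 q [0.03 0.05 1.66 0.   1.44 0.12]
[0.8794, -0.0, 0.0977, 0.0, 0.0167, 0.0] [0.8597, -0.0, 0.1335, 0.0, 0.0167, 0.0]
```

Emit:
{"name": "step_arm", "arguments": {"commands": [[[0.03, 0, 0.003, 0, 0, 0, 0], [0.1, 0, 0.011, 0, 0.002, 0, 0], [0.22, 0, 0.024, 0, 0.004, 0, 0], [0.37, 0, 0.041, 0, 0.007, 0, 0], [0.52, 0, 0.058, 0, 0.01, 0, 0], [0.67, 0, 0.074, 0, 0.013, 0, 0], [0.79, 0, 0.088, 0, 0.015, 0, 0], [0.86, 0, 0.095, 0, 0.016, 0, 0], [0.88, 0, 0.098, 0, 0.0167, 0, 0]]]}}

```text
t: 40.85
position: [611.7, -87.0, 209.5]
orientation: [[-0.147, -0.001, 0.989], [-0.989, 0.0, -0.147], [-0.0, -1.0, -0.001]]
ft_force: [0.0, 0.9, -0.7]
finger_gap: 0.287
```

Emit:
{"name": "step_arm", "arguments": {"commands": [[[0.03, 0, 0.005, 0, 0, 0, 0], [0.1, 0, 0.016, 0, 0.002, 0, 0], [0.22, 0, 0.034, 0, 0.005, 0, 0], [0.37, 0, 0.057, 0, 0.008, 0, 0], [0.52, 0, 0.081, 0, 0.01, 0, 0], [0.66, 0, 0.102, 0, 0.013, 0, 0], [0.78, 0, 0.121, 0, 0.015, 0, 0], [0.84, 0, 0.13, 0, 0.0167, 0, 0], [0.855, 0, 0.133, 0, 0.0167, 0, 0], [0.855, 0, 0.133, 0, 0.0167, 0, 0], [0.855, 0, 0.133, 0, 0.0167, 0, 0]]]}}

```text
t: 41.95
position: [613.9, -257.1, 210.3]
orientation: [[-0.195, -0.0, 0.981], [-0.981, 0.001, -0.195], [-0.0, -1.0, -0.0]]
ft_force: [0.2, -0.3, -0.5]
finger_gap: 0.293
```

Run:
```python
from h import *
show(); p=readout.read_state()['position']; print(row((*p,-11.3),(613.6,-259,63,-11.3)))
```

```text
41.95 tcp [ 613.9 -257.1  210.3] psi -11.27 down [-0.     0.001 -1.   ] F [ 0.2 -0.3 -0.5] gap 0.293 q [-0.51  0.16  1.53  0.    1.45 -0.31]
[0.0097, 0.7363, 0.0006, 0.0, -0.0, 0.0]
```

Emit:
{"name": "step_arm", "arguments": {"commands": [[[0.005, 0.03, 0, 0, 0, 0, 0], [0.005, 0.11, 0, 0, 0, 0, 0], [0.005, 0.23, 0, 0, 0, 0, 0], [0.005, 0.36, 0, 0, 0, 0, 0], [0.005, 0.49, 0, 0, 0, 0, 0], [0.005, 0.6, 0, 0, 0, 0, 0], [0.005, 0.67, 0, 0, 0, 0, 0], [0.005, 0.715, 0, 0, 0, 0, 0], [0.005, 0.735, 0, 0, 0, 0, 0], [0.005, 0.74, 0, 0, 0, 0, 0], [0.005, 0.74, 0, 0, 0, 0, 0]]]}}

```text
t: 43.05
position: [614.2, -259.5, 63.4]
orientation: [[-0.197, 0.002, 0.98], [-0.98, -0.001, -0.197], [0.001, -1.0, 0.002]]
ft_force: [-0.5, -0.1, -0.6]
finger_gap: 0.288
```

Emit:
{"name": "step_arm", "arguments": {"commands": [[[0, 0.005, 0, 0, 0, 0, 0], [0, 0.01, 0, 0, 0, 0, 0], [0, 0.01, 0, 0, 0, 0, 0]]]}}

```text
t: 43.35
position: [613.7, -259.3, 60.6]
orientation: [[-0.197, 0.0, 0.98], [-0.98, -0.0, -0.197], [0.0, -1.0, 0.001]]
ft_force: [0.2, -0.0, -0.8]
finger_gap: 0.289
```

Emit:
{"name": "step_arm", "arguments": {"commands": [[[0, 0.005, 0, 0, 0, 0, 0], [0, 0.01, 0, 0, 0, 0, 0], [0, 0.01, 0, 0, 0, 0, 0]]]}}

```text
t: 43.65
position: [613.4, -259.1, 58.1]
orientation: [[-0.197, -0.0, 0.98], [-0.98, 0.0, -0.197], [-0.0, -1.0, -0.0]]
ft_force: [0.7, 0.4, -1.1]
finger_gap: 0.289
```

Emit:
{"name": "step_arm", "arguments": {"commands": [[[0, 0.005, 0, 0, 0, 0, 0], [0, 0.005, 0, 0, 0, 0, 0], [0, 0.005, 0, 0, 0, 0, 0]]]}}

```text
t: 43.95
position: [613.6, -259.2, 58.0]
orientation: [[-0.196, -0.0, 0.981], [-0.981, -0.0, -0.196], [0.0, -1.0, -0.0]]
ft_force: [-2.2, 1.3, 5.2]
finger_gap: 0.292
```

Emit:
{"name": "step_arm", "arguments": {"commands": [[[0, 0, 0, 0, 0, 0, 0.31], [0, 0, 0, 0, 0, 0, 0.36], [0, 0, 0, 0, 0, 0, 0.46], [0, 0, 0, 0, 0, 0, 0.55], [0, 0, 0, 0, 0, 0, 0.55], [0, -0.05, 0, 0, 0, 0, 0.55], [0, -0.15, 0, 0, 0, 0, 0.55], [0, -0.3, 0, 0, 0, 0, 0.55], [0, -0.48, 0, 0, 0, 0, 0.55], [0, -0.65, 0, 0, 0, 0, 0.55], [0, -0.75, 0, 0, 0, 0, 0.55], [0, -0.78, 0, 0, 0, 0, 0.55]]]}}

```text
t: 45.15
position: [615.1, -260.0, 218.3]
orientation: [[-0.197, 0.006, 0.98], [-0.98, -0.004, -0.196], [0.002, -1.0, 0.007]]
ft_force: [0.8, 0.1, 0.7]
finger_gap: 0.549
```

Emit:
{"name": "step_arm", "arguments": {"commands": [[[0.5, -0.05, -0.6, 0, 0, 0, 0.55], [0.5, -0.05, -0.6, 0, 0, 0, 0.55], [0.5, -0.05, -0.6, 0, 0, 0, 0.55], [0.5, -0.05, -0.6, 0, 0, 0, 0.55], [0.5, -0.05, -0.6, 0, 0, 0, 0.55], [0.5, -0.05, -0.6, 0, 0, 0, 0.55]]]}}

```text
t: 45.75
position: [476.6, -333.1, 222.7]
orientation: [[-0.196, -0.0, 0.981], [-0.981, 0.001, -0.196], [-0.001, -1.0, -0.0]]
ft_force: [1.2, 0.1, 0.4]
finger_gap: 0.552
```

Run:
```python
from h import *
show()
a=np.radians(-11.3); ex=np.array([np.cos(a),np.sin(a)]); ey=np.array([-ex[1],ex[0]]); o=np.array([630.7,-173.7])
d=optics.snapshot("scene"); A=d['image'][90:290,150:500,::-1]
d=optics.snapshot("top"); B=d['image'][100:300,120:500,::-1]
cv2.imwrite('pics/f.png',np.vstack([cv2.resize(A,(520,297)),cv2.resize(B,(520,274))]))
P=cloud(d); z=P[...,2]; x=P[...,0]; y=P[...,1]; v=d['range_z']>0
for lo,hi in ((145,155),(126,135),(108,117),(90,99)):
  for i,s,q,r in comps(P,v&(z>lo)&(z<hi)&(y<-50)&(y>-300)&(x>580)&(x<720),40):
    c=np.array(r[0])-o; print('vial rack xy',np.round([ex@c,ey@c],1),np.round(r[1],1),'z',round(np.median(q[:,2]),1))
X=(P[...,:2]-o)@ex; Y=(P[...,:2]-o)@ey
for i,s,q,r in comps(P,v&(X<-35)&(X>-100)&(abs(Y)<30)&(z>38)&(z<50),8): print('fin',np.percentile((q[:,:2]-o)@ex,[2,98]),np.percentile((q[:,:2]-o)@ey,[2,98]),np.median(q[:,2]))
for n,m in (('beaker',(z>76)&(z<92)&(y<100)&(y>0)&(x>700)),('mortar',(z>42)&(z<52)&(y>330)&(x<560))):
  for i,s,q,r in comps(P,v&m): print(n,r[:2])
```

```text
45.75 tcp [ 476.6 -333.1  222.7] psi -11.32 down [-0.     0.001 -1.   ] F [1.2 0.1 0.4] gap 0.552 q [-0.74 -0.04  1.72  0.    1.46 -0.54]
vial rack xy [-0.1 86.2] [36.4 35.7] z 150.7
vial rack xy [-0.1 28.4] [32.5 32. ] z 130.6
vial rack xy [  0.7 -31.2] [27.2 29.2] z 112.7
vial rack xy [  0.3 -89.2] [24.9 24.2] z 94.5
fin [-71.67252934 -46.34157188] [-2.97435806  6.81250468] 44.96731829493183
beaker ((755.3108520507812, 54.902042388916016), (66.01654815673828, 66.44429016113281))
mortar ((472.1304016113281, 384.0316162109375), (86.64807891845703, 87.59760284423828))
```

View pics/f.png

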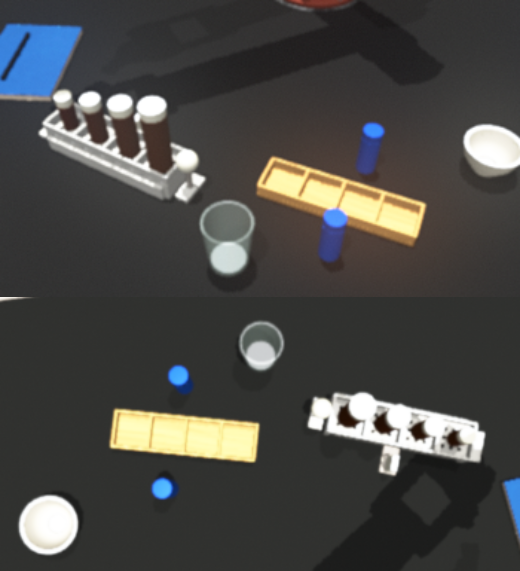

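```bash
python3 -c "
from cell import workorder; print(workorder.sign_off())"
```

```text
the job is handed in; nothing more can be done
None
```

The tray is home and all four vials stand in the drain rack in size order. I handed the job in at about 46 s of the 112 s allowed.

**Tray:** I slid it in by its fin before touching any vial. It stopped against the back with about 18 N of forward push. The last picture puts the fin centre at x ≈ -59 mm and y ≈ +2 mm in the rack's frame, against a nominal -60 and 0. That is at the stop, within the cameras' 2 mm.

**Vials:** Each was set down with about 5–8 N of contact and then released. Every one is within about 2.5 mm of its bay centre, in order from the ball post:

| Vial | Measured top height (mm) | Expected (mm) |
|---|---|---|
| vial_1 (tallest) | 150.7 | 150 |
| vial_2 | 130.6 | 130 |
| vial_3 | 112.7 | 112 |
| vial_4 (shortest) | 94.5 | 94 |

**Surroundings:** The beaker and mortar measured within 1 mm of where they started. The blue look-alikes show no movement in the pictures, though I did not re-measure them. The gripper is clear of everything.

No check failed or disagreed.

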